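# Sort the scroll heads and shut the chest

### The job

Three bandsawn violin scroll heads lie loose on the bench: raise the lid of the wooden chest until its folding stay has locked straight and holds it up, then lay the sound head flat in the chest without dropping it and put the two rejects, the short ones marked by having their scroll sawn off, in the scrap crate. When all are sorted, break the stay at its knee and lower the lid by hand until it is fully shut; never let it fall. Leave the tools, the jar, the cork block and the head already in the chest where they are.

Things in the scene. Friction and masses are not known exactly. Their poses are not given: they have to be found in the camera images.
- sound: sound scroll head, pale maple blank lying flat, 130 mm long, 40 mm high: from above a square foot 34 mm wide (x -65 to -30 mm), a parallel pegbox 28 mm wide (x -30 to +20, y -15 to +13), then a round scroll of 46 mm diameter (centre x +42, y -2; end x +65). About 110 g. Origin on the underside at mid pegbox, the place to grip (fingers closing along y); x along its length, z up
- reject_a: rejected scroll head: the same maple blank lying flat, with the same foot and pegbox, but its round scroll is sawn off square at x +23 mm, so it is only 88 mm long (x -65 to +23 mm), 40 mm high, about 75 g. Origin and axes as in the sound head
- reject_b: a second rejected head, twin of reject_a
- chest: dark wooden chest, fixed; outside 190 mm deep (x), 240 wide (y), 100 high to the rim, walls and floor 10 mm. Origin: centre of its underside. Front -x (lid handle), hinge at the back +x, stay outside its +y end. It stands at about yaw 1.57: front to the world's -y, stay end towards the robot. A sound head already lies in the back half; the front half (x -85 to +25 mm) is free
- lid (a joint): lid angle, rad: 0 shut, 1.45 fully raised (the stay allows no more). Hinge line along the chest's y at chest x +95 mm, height 100 mm. The lid lies on the rim, is 190 x 240 x 12 mm, weighs 0.38 kg, and falls by its own weight unless held or propped
- knee (a joint): fold of the stay, rad: 0 with the lid shut, 2.74 dead straight (lid fully raised), 2.88 the stop past straight: locked, carrying the lid. Raising the lid unfolds it; at full height a light spring and its weight snap it past straight. Drawing the knee towards the chest's front (under 5 N) breaks it; then the lid's weight drives the knee forward and down unless it is held
- lid_handle (a point): middle of the lid's handle: brass bar 12 mm thick, 100 mm long, parallel to the hinge and in the lid's plane, 36 mm in front of the lid's front edge (30 mm clear gap), on a stub at each end. With the lid shut 106 mm high. 226 mm from the hinge line, swings with the lid. Pinch it from above, fingers closing along the chest's x; it turns between the fingers
- knee_knob (a point): middle of the knob at the stay's knee: a brass pin 14 mm thick sticking 40 mm out along the chest's +y, a 20 mm ball at its end. This point is on its axis, 33 mm clear of the chest's end face. 85 mm high with the lid shut; beside the raised lid when locked. Pinch it from above, fingers closing along the chest's x, gripper leaning some 20 degrees away from the chest; it turns in the fingers
- stay_foot (a point): the stay's fixed lower pivot, at chest x -7 mm, height 74 mm, given in the same upright plane as knee_knob. The knob moves on a circle of 80.6 mm radius about it in the chest's x-z plane: locked it stands above the pivot and somewhat to the back (+x); with the lid shut it lies in front (-x) and 11 mm higher. The stay is two flat brass arms 80.6 mm long
- crate: open slatted wooden scrap crate, fixed: outside 260 mm (x) by 180 mm (y), 93 mm high, walls and floor 8 mm, three flat offcuts 4 mm thick on its floor. Origin: centre of its underside, z up
- stored: a sound head like the first, lying flat along the chest's y in the back half of the chest, unseen until the lid is raised; it stays there. Origin and axes as in the sound head
- spool_a: bystander: wooden spool clamp standing among the heads, 34 mm in diameter, 68 mm high; origin at its foot
- spool_b: bystander: another such spool clamp, farther back
- cork_block: bystander: plain rectangular cork sanding block 110 x 50 x 32 mm lying among the heads; origin at the centre of its underside
- gouge: bystander: gouge with a turned dark handle, 225 mm long, 29 mm high, lying across the bench behind the heads; origin below it, near the middle of its length
- plane: bystander: small steel block plane 150 x 44 mm, 55 mm high, on the far side; origin at the centre of its sole
- varnish_jar: bystander: amber glass jar 60 mm in diameter, 75 mm high, on the far right; origin at the centre of its underside
Things that resemble listed ones, but are neither listed nor needed, are in the scene too. Leave any red or yellow look-alike of the sound alone. Leave any yellow look-alike of the reject_b alone.

How it is judged:
By the outcome, as a careful person would: the job done as asked, in the order asked, and still so for the second after the job is handed in, with the robot touching nothing.
It also fails if it takes over 72 s, if anything falls off the work surface, if the arm or the gripper's body presses on something with over 40 N, if the wrist force passes 120 N, or if a joint passes its speed limit or range.

### The arm

A 6-joint arm with a two-finger parallel gripper is mounted at the origin on the work surface. World frame = base frame: x ahead of the robot, y to its left, z up, the work surface at z = 0. Lengths are in m, angles in rad, forces in N, time in s.
With the tool pointing down it reaches from about 0.375 to 0.9 m from the base axis. Payload 3.1 kg.
Tool frame: the origin (TCP) lies midway between the tips of the shut fingers; the grasp point (between the pads) lies 19 mm behind it (pinch_z is the distance from the TCP to the grasp point, in m); y points along the fingers, z is the direction in which the jaws open and shut, and the axes are right-handed (so a half turn about y gives the same grasp; the last joint's range is limited). The gripper opens to 87 mm and grips with 3 to 60 N. Pads are 19 mm wide; open, the fingers measure 117 mm over their backs; the gripper's body (75 mm by 190 mm) begins 51 mm behind the grasp point.
Start: joints at [1.169, 0.527, 1.433, -0, 1.181, -0.178], TCP at [0.139, 0.609, 0.223] pointing down, gripper open.
Joint ranges: [-3.08, 3.08], [-0.75, 2.2], [0.22, 2.44], [-1.43, 4.57], [0, 2.65], [-2.85, 2.85]. Speed limits (rad/s): [2.79, 2.79, 3.14, 3.14, 3.14, 3.14].

### API

Orientations are given as a unit quaternion [x, y, z, w].
In Python, from rig import * gives the robot as it stands.
- The arm moves only by the tool drive_tool, never from a script. Its argument "plan" is a list of rows, each a list of 7 numbers: the shift along the tool's x, y, z in mm, then the turn, a rotation vector about the tool's x, y, z in degrees, then the finger opening in mm, from 0 to 87. A call has 1 to 10 rows; each row is the pose to reach, as a shift and turn from the pose commanded when the call began, along the tool's axes at that moment; what a row does not reach only later rows make up. A row lasts 1/10 s, in which the tool goes at most 50 mm and 8.59 degrees, less where a joint would pass 70% of its speed; a pose out of reach is approached as far as the arm can. A call with a gripper value outside its range is refused whole. The fingers move at their own pace and stop on an object; "newtons" is the grip in N (left out, the last holds). Time passes only in rows, so rows that repeat a pose let the fingers close. It gives the time, the measured TCP pose, the force and the opening at its end, in the units of the state.
- get_obs(): the state, without advancing time (a new reading comes with each control period).
- camera(name): name is "side" or "top"; returns the picture (420x560x3 uint8, blue, green, red); there is no depth.
- get_calibration(name): a dict with "fx", "fy", "cx", "cy" (pixels), "origin" and "rotation" of the camera in the world. Camera axes: x right, y down, z forward; pixel columns grow to the right and rows downward; lengths in m; the calibration is good to about 2 mm. A picture is of the moment at which its call begins. get_calibration takes no time and is no camera call.
- hand_in(): hands the job in, once; it reports no verdict.
Trained networks look in the newest picture that a camera, given by its name, has taken for a name from the list of things; names that differ only in an ending like _2 or _b are one class to them, and where a whole thing is asked for, a point or a joint stands for the part that bears it (a point fixed in the world has none). Each returns a list of dicts, best first, with "conf" (0 to 1); they miss things now and then, are a little off and sometimes report something else, mostly with a low value. They report only what shows in the picture. A call takes as long as a camera call. They do not tell look-alikes from the thing itself.
- spot_in(camera, target): "location" ([column, row] in pixels, amid what is visible of it).
- mark_of(camera, target): "location" ([column, row] in pixels: a listed point, or the origin of a listed thing).
The state is a dict: "time": time; "q": joint angles; "joint_velocities": joint speeds; "joint_torque": joint torques, N m; "position": TCP position; "tool_rot": TCP orientation; "ft_force": force on the tool from outside, world axes, zero at the start; "moment": the same for the moment, N m; "grip_width": finger opening in m.
Only numpy, scipy, OpenCV 4.12 (cv2) and the standard library are available. Lean on these libraries where they do the work, as an engineer would, in place of code of your own. Each camera call takes 0.05 s, during which the arm holds its last target. There are 200 camera calls.

## Working session

There is one attempt and no reset: what is moved stays moved. The work goes in short steps, Python scripts to look and compute and a tool call to move; the robot and the scene stay as the last step left them, time stands still between calls to the robot, and variables do not carry over. Pictures are saved under pics/ and viewed, about 8 in all and at most 12, crops included, and the job is handed in when it is done.

Besides the shell and the picture viewer there is one more tool, called by a JSON object that holds its "name" and its "arguments", one argument or row to a line. drive_tool: Moves the arm, as the interface text tells. Its arguments: {"type":"object","properties":{"plan":{"type":"array","items":{"type":"array","items":{"type":"number"}}},"newtons":{"type":"number"}},"required":["plan"]}

```bash
mkdir -p pics; ls
cat > h.py <<'E'
from rig import *
import numpy as np, cv2
from scipy.spatial.transform import Rotation as R
def ray(cam,uv):
    c=get_calibration(cam); d=np.array([(uv[0]-c['cx'])/c['fx'],(uv[1]-c['cy'])/c['fy'],1.])
    return np.array(c['origin']), np.array(c['rotation'])@d
def at_z(cam,uv,z):
    o,d=ray(cam,uv); return o+d*(z-o[2])/d[2]
def proj(cam,p):
    c=get_calibration(cam); q=np.array(c['rotation']).T@(np.array(p)-c['origin'])
    return np.array([c['fx']*q[0]/q[2]+c['cx'],c['fy']*q[1]/q[2]+c['cy']])
def tri(u1,u2):
    (a,d),(b,e)=ray('top',u1),ray('side',u2)
    s=np.linalg.lstsq(np.c_[d,-e],b-a,rcond=None)[0]; p,q=a+d*s[0],b+e*s[1]
    return (p+q)/2,np.linalg.norm(p-q)
E
python3 - <<'E'
from h import *
np.set_printoptions(precision=3,suppress=True)
o=get_obs();print(o)
for c in('top','side'):
    cv2.imwrite(f'pics/{c}0.png',camera(c)); k=get_calibration(c);print(c,k['origin'],k['fx'],k['rotation'])
for t in['sound','reject_a','chest','crate','lid_handle','knee_knob','spool_a','cork_block','gouge','plane','varnish_jar']:
    for c,z in(('top',0),):
        for m in mark_of(c,t)[:5]: print(t,c,np.round(m['location']),round(m['conf'],2),at_z(c,m['location'],z)[:2])
E
```

```text
pics
{'time': 0.0, 'q': array([ 1.168,  0.528,  1.434,  0.   ,  1.181, -0.179]), 'joint_velocities': array([ 0.   ,  0.   , -0.   , -0.001,  0.001, -0.001]), 'joint_torque': array([ -0.   , -44.004, -17.659,   0.063,   0.058,  -0.   ]), 'position': array([0.138, 0.609, 0.222]), 'tool_rot': array([ 0.703, -0.079,  0.079, -0.702]), 'ft_force': array([ 0.246, -0.416, -0.138]), 'moment': array([-0.013, -0.041, -0.015]), 'grip_width': 0.08677057664882219}
top [0.444 0.009 1.066] 388.7246602063008 [ 0.714 -0.7    0.015 -0.021]
side [ 0.02 -0.75  0.81] 456.0467611546859 [ 0.869 -0.244  0.126 -0.412]Traceback (most recent call last):
  File "<stdin>", line 8, in <module>
  File "h.py", line 8, in at_z
    o,d=ray(cam,uv); return o+d*(z-o[2])/d[2]
        ~~~^^^^^^^^
  File "h.py", line 6, in ray
    return np.array(c['origin']), np.array(c['rotation'])@d
                                  ~~~~~~~~~~~~~~~~~~~~~~~^~
ValueError: matmul: Input operand 1 has a mismatch in its core dimension 0, with gufunc signature (n?,k),(k,m?)->(n?,m?) (size 3 is different from 4)
```

```bash
sed -i "s/np.array(c\['rotation'\])/R.from_quat(c['rotation']).as_matrix()/g" h.py
python3 - <<'E'
from h import *
np.set_printoptions(precision=3,suppress=True)
for t in['sound','reject_a','chest','crate','lid_handle','knee_knob','stay_foot','spool_a','cork_block','gouge','plane','varnish_jar']:
    for c in('top',):
        for m in mark_of(c,t)[:6]: print(t,c,np.round(m['location']),round(m['conf'],2),at_z(c,m['location'],0)[:2])
E
```

```text
sound top [202. 291.] 0.97 [0.266 0.227]
sound top [274. 223.] 0.92 [0.457 0.035]
sound top [401. 320.] 0.83 [ 0.199 -0.312]
reject_a top [284. 157.] 0.86 [0.638 0.012]
reject_a top [154. 272.] 0.8 [0.317 0.362]
reject_a top [324. 232.] 0.74 [ 0.434 -0.101]
reject_a top [360. 116.] 0.34 [ 0.758 -0.195]
chest top [193. 181.] 0.68 [0.567 0.262]
chest top [301. 191.] 0.25 [ 0.545 -0.035]
crate top [410. 213.] 0.66 [ 0.489 -0.337]
lid_handle top [296. 192.] 0.23 [ 0.543 -0.022]
knee_knob top [225. 237.] 0.74 [0.416 0.171]
stay_foot top [194. 235.] 0.92 [0.417 0.254]
stay_foot top [276. 224.] 0.31 [0.454 0.031]
spool_a top [358. 113.] 0.68 [ 0.766 -0.192]
spool_a top [298. 191.] 0.64 [ 0.545 -0.027]
spool_a top [225. 234.] 0.22 [0.422 0.169]
cork_block top [330. 160.] 0.84 [ 0.633 -0.114]
gouge top [278. 122.] 0.66 [0.738 0.032]
plane top [284. 100.] 0.95 [0.8   0.015]
varnish_jar top [404. 125.] 0.94 [ 0.734 -0.32 ]
```

View pics/top0.png

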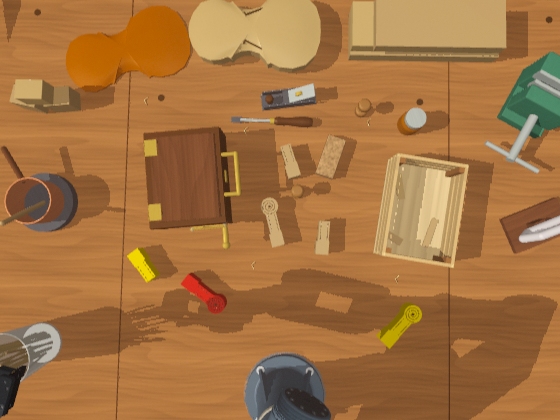

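View pics/side0.png

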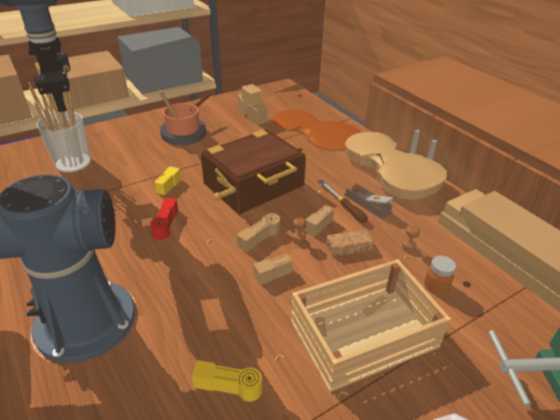

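Sound candidates in the top view are the maple head at (272,222), the red one at (205,292) and the yellow one at (401,325). Reject candidates are maple at (323,238) and (290,161), yellow at (143,265), and the cork block at (330,157). I choose the three maple pieces and check them in one close crop.

Run:
```python
from h import *
im=cv2.imread('pics/top0.png')[115:265,138:348]
cv2.imwrite('pics/crop1.png',cv2.resize(im,None,fx=3.8,fy=3.8,interpolation=cv2.INTER_CUBIC))
```

```text
(no output)
```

View pics/crop1.png

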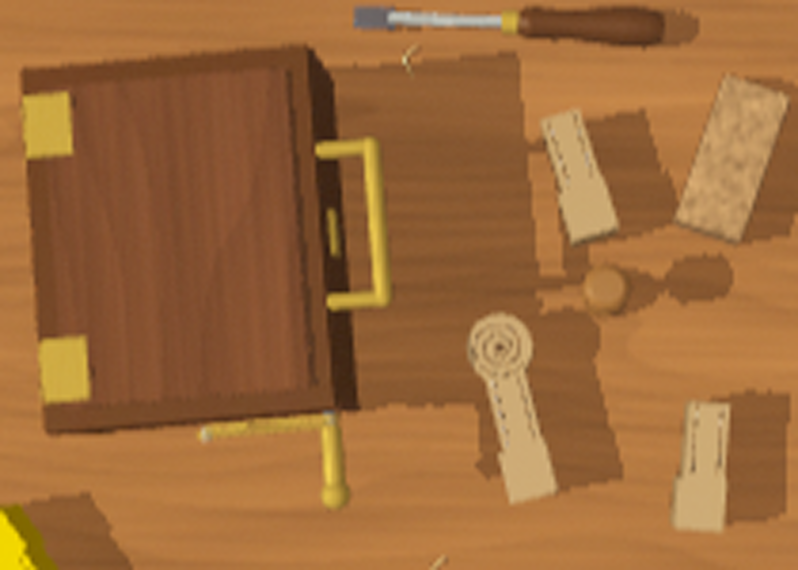

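```bash
cat > a.py <<'E'
from h import *
np.set_printoptions(precision=4,suppress=True)
P=lambda X,Y,z:at_z('top',(138+X/3.8,115+Y/3.8),z)
c=[P(x,y,.112) for x,y in((22,72),(308,48),(332,408),(46,432))]
print('lid corners',*c, 'ctr',np.mean(c,0)); ax=((c[0]-c[1])+(c[3]-c[2]))/2; print('chest yaw',np.arctan2(ax[1],ax[0]),np.linalg.norm(ax))
print('handle',P(376,150,.112),P(383,300,.112))
print('knob pin',P(331,418,.085),P(334,495,.088))
for n,f,e,l in(('sound',(531,497),(498,348),None),('rejU',(594,236),(559,116),None),('rejL',(698,529),(709,403),None)):
    a,b=P(*f,.04),P(*e,.04); d=(b-a)[:2]; L=np.linalg.norm(d); d/=L
    print(n,'L',L,'yaw',np.arctan2(d[1],d[0]),'origin',(a[:2]+b[:2])/2+d*(0.065-(0.107 if n=='sound' else .088)/2))
for cu in((389,155),(468,162),(377,257),(455,266)): print('crate corner',at_z('top',cu,.093))
print('spool',P(607,290,.068),'cork',P(735,158,.032),'gouge',P(500,20,.02))
E
python3 a.py
python3 - <<'E'
from h import *
camera('side')
for t in['lid_handle','knee_knob','sound','reject_a','stay_foot']:
    for m in mark_of('side',t)[:4]: print(t,np.round(m['location']),round(m['conf'],2),at_z('side',m['location'],{'lid_handle':.106,'knee_knob':.085,'stay_foot':.074}.get(t,0)))
E
```

```text
lid corners [0.6697 0.3619 0.112 ] [0.6888 0.1747 0.112 ] [0.4537 0.1527 0.112 ] [0.4346 0.3376 0.112 ] ctr [0.5617 0.2567 0.112 ]
chest yaw 1.6732351835720203 0.18698282090718985
handle [0.6223 0.1285 0.112 ] [0.5243 0.1215 0.112 ]
knob pin [0.4473 0.1573 0.085 ] [0.3965 0.1535 0.088 ]
sound L 0.10585696298874497 yaw 0.23855667554999388 origin [0.4581 0.0392]
rejU L 0.08808025459333754 yaw 0.3000206643005589 origin [0.6401 0.0028]
rejL L 0.08740081680363244 yaw -0.07325184197265418 origin [ 0.4403 -0.0965]
crate corner [ 0.6314 -0.2525  0.093 ]
crate corner [ 0.6172 -0.4505  0.093 ]
crate corner [ 0.3751 -0.2241  0.093 ]
crate corner [ 0.3568 -0.4172  0.093 ]
spool [ 0.5376 -0.0251  0.068 ] cork [ 0.6361 -0.115   0.032 ] gouge [0.7351 0.0533 0.02  ]
lid_handle [279. 173.] 0.76 [0.5819737  0.14133745 0.106     ]
lid_handle [322. 223.] 0.71 [ 0.557418   -0.09294319  0.106     ]
knee_knob [225. 191.] 0.57 [0.42618834 0.167422   0.085     ]
knee_knob [254. 182.] 0.31 [0.51389868 0.16705165 0.085     ]
sound [260. 236.] 0.93 [4.64194325e-01 4.33985981e-02 1.11022302e-16]
sound [168. 224.] 0.83 [0.27148423 0.21789977 0.        ]
sound [231. 388.] 0.83 [ 0.1983661  -0.30508611  0.        ]
reject_a [323. 224.] 0.97 [0.63966507 0.00128075 0.        ]
reject_a [278. 270.] 0.88 [ 4.39282962e-01 -8.63428235e-02 -1.11022302e-16]
reject_a [164. 188.] 0.6 [0.32247043 0.38450547 0.        ]
stay_foot [208. 184.] 0.59 [0.40794585 0.23694541 0.074     ]
```

Run:
```python
from h import *
im=cv2.imread('pics/side0.png')[0:190,0:120]
im2=cv2.imread('pics/top0.png')[310:420,0:170]
a=cv2.resize(im,None,fx=3,fy=3,interpolation=cv2.INTER_CUBIC);b=cv2.resize(im2,None,fx=2.5,fy=2.5,interpolation=cv2.INTER_CUBIC)
o=np.zeros((570,790,3),np.uint8);o[:,:360]=a;o[:275,360:785]=b
cv2.imwrite('pics/crop2.png',o)
print(R.from_quat(get_obs()['tool_rot']).as_matrix())
for p in([.138,.609,.222],[.138,.609,.292],[.138,.609,.482],[.138,.704,.292],[.138,.514,.292],[.233,.609,.292]):print(proj('side',p)*3)
```

```text
[[ 9.75071160e-01  4.37846190e-05  2.21892384e-01]
 [-2.21892381e-01 -6.71942532e-05  9.75071160e-01]
 [ 5.76030123e-05 -9.99999997e-01 -5.58037050e-05]]
[188.09025425 313.40553825]
[166.54336591 242.99567037]
[99.70680781 24.59043468]
[146.58519955 208.78156916]
[188.56583924 280.74859403]
[271.90494482 223.31449081]
```

View pics/crop2.png

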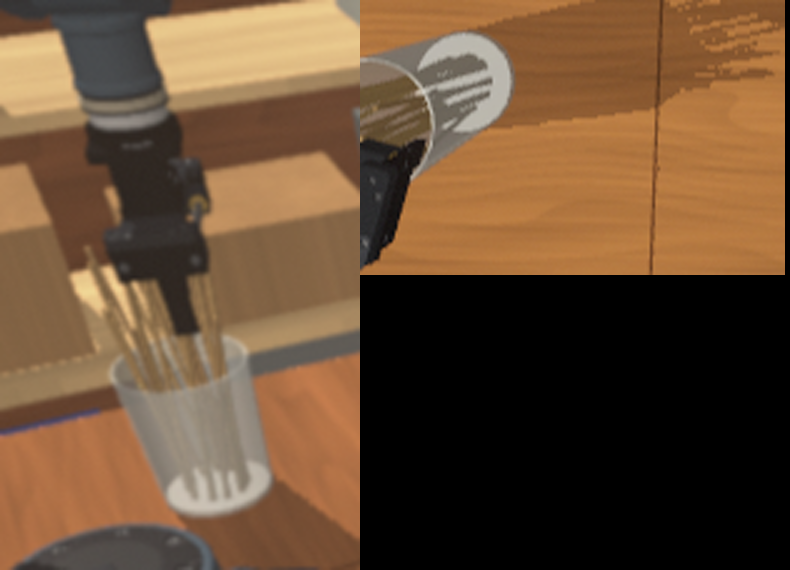

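```bash
cat >> h.py <<'E'
C0=np.array([.5617,.2567,0]); CY=1.66
def W(x,y,z): # chest mm -> world
    return C0+R.from_euler('z',CY).apply([x/1e3,y/1e3,z/1e3])
def rot(jaw,lean=0): # lean: about jaw axis (rad)
    z=np.array([np.cos(jaw),np.sin(jaw),0]);y=np.array([0,0,-1.]);m=np.c_[np.cross(y,z),y,z]
    return R.from_rotvec(z*lean)*R.from_matrix(m)
def rows(ts,base=None):
    """ts: (TCP xyz, jaw yaw, lean, open)"""
    o=get_obs(); p,r=(o['position'],R.from_quat(o['tool_rot'])) if base is None else base
    for t,j,l,g in ts:
        s=r.inv().apply(np.array(t)-p)*1e3; v=np.degrees((r.inv()*rot(j,l)).as_rotvec())
        print([round(float(a),1) for a in s],[round(float(a),1) for a in v],g)
def lid(th,g=19): # TCP at handle, grasp vertical; g = grasp depth
    a=th+np.arcsin(6/226); return W(95-226*np.cos(a),0,100+226*np.sin(a)-g)
E
python3 - <<'E'
from h import *
h=lid(0)
rows([([.138,.609,.28],1.347,0,40),(h+[0,0,.15],CY,0,26),(h+[0,0,.06],CY,0,26),(h,CY,0,26)])
E
```

```text
[-0.6, -57.5, -0.5] [0.0, 0.0, 0.0] 40
[531.0, -14.4, -374.6] [0.0, -17.9, 0.0] 26
[531.0, 75.6, -374.6] [0.0, -17.9, 0.0] 26
[531.0, 135.6, -374.6] [0.0, -17.9, 0.0] 26
```

{"name": "drive_tool", "arguments": {
  "plan": [
    [0,-50,0,0,0,0,40],
    [60,-50,-40,0,-8,0,26],
    [531,-15,-375,0,-18,0,26],
    [531,-15,-375,0,-18,0,26],
    [531,-15,-375,0,-18,0,26],
    [531,-15,-375,0,-18,0,26],
    [531,-15,-375,0,-18,0,26],
    [531,-15,-375,0,-18,0,26],
    [531,-15,-375,0,-18,0,26],
    [531,-15,-375,0,-18,0,26]
  ],
  "newtons": 20
}}

```text
time: 2.05
position: [0.4388, 0.2759, 0.2496]
tool_rot: [-0.706, -0.032, 0.032, 0.707]
ft_force: [0.7, -0.1, -0.1]
grip_width: 0.0265
```

Run:
```python
from h import *
h=lid(0)
rows([(h+[0,0,.06],CY,0,26),(h,CY,0,26)])
```

```text
[120.4, 102.7, -161.1] [-0.0, 0.1, 0.0] 26
[120.3, 162.7, -161.2] [-0.0, 0.1, 0.0] 26
```

{"name": "drive_tool", "arguments": {
  "plan": [
    [120,60,-161,0,0,0,26],
    [120,60,-161,0,0,0,26],
    [120,60,-161,0,0,0,26],
    [120,60,-161,0,0,0,26],
    [120,60,-161,0,0,0,26],
    [120,60,-161,0,0,0,26],
    [120,60,-161,0,0,0,26]
  ]
}}

```text
time: 2.75
position: [0.5707, 0.1286, 0.1894]
tool_rot: [-0.706, -0.031, 0.032, 0.707]
ft_force: [0.1, 1.1, -0.5]
grip_width: 0.0261
```

Run:
```python
from h import *
h=lid(0);o=get_obs();print(o['position'],h)
rows([(h+[0,0,.06],CY,0,26),(h,CY,0,26)])
for c in('top','side'):
  im=camera(c)
  u=proj(c,h+[0,0,.019]).astype(int);print(c,u)
  cv2.imwrite(f'pics/{c}1.png',im)
a=cv2.imread('pics/side1.png')[90:240,180:380];cv2.imwrite('pics/crop3.png',cv2.resize(a,None,fx=3.8,fy=3.8,interpolation=cv2.INTER_CUBIC))
```

```text
[0.57074672 0.12862601 0.18944424] [0.57336309 0.1263002  0.087     ]
[2.4, 42.4, -2.6] [-0.0, 0.1, -0.1] 26
[2.5, 102.4, -2.6] [-0.0, 0.1, -0.1] 26
top [237 174]
side [279 176]
```

View pics/crop3.png

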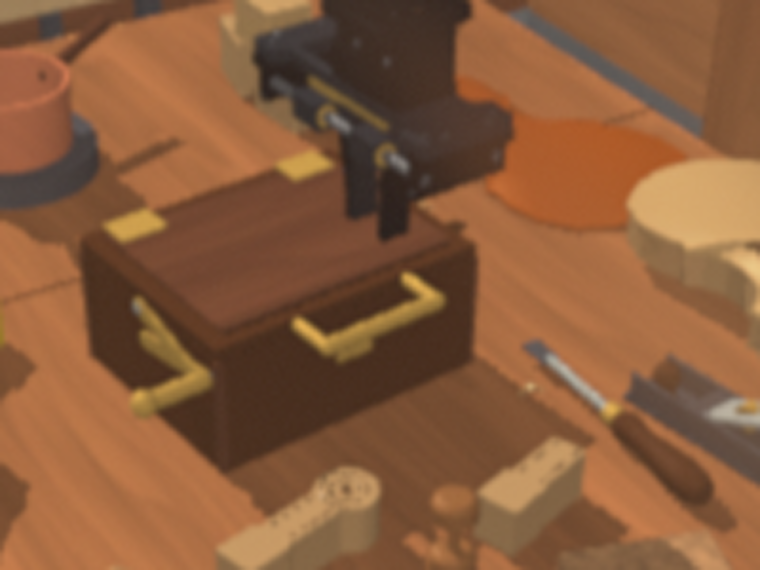

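The handle's middle is at crop (378,326), which is side pixel (279,176) and matches the projection. The gripper body is wide along the jaws.

{"name": "drive_tool", "arguments": {
  "plan": [
    [1,40,-2,0,0,0,26],
    [1,70,-2,0,0,0,26],
    [1,70,-2,0,0,0,26],
    [1,70,-2,0,0,0,26]
  ]
}}

```text
time: 3.25
position: [0.5724, 0.1272, 0.12]
tool_rot: [-0.706, -0.032, 0.033, 0.706]
ft_force: [-0.4, 0.3, 1.0]
grip_width: 0.026
```

Run:
```python
from h import *
rows([(lid(0),CY,0,26)])
```

```text
[0.9, 33.0, -1.0] [-0.0, 0.2, -0.0] 26
```

{"name": "drive_tool", "arguments": {
  "plan": [
    [1,17,-1.5,0,0,0,26],
    [1,33,-1.5,0,0,0,26],
    [1,33,-1.5,0,0,0,26],
    [1,33,-1.5,0,0,0,5],
    [1,33,-1.5,0,0,0,5],
    [1,33,-1.5,0,0,0,5]
  ],
  "newtons": 20
}}

```text
time: 3.85
position: [0.5749, 0.1284, 0.0882]
tool_rot: [-0.704, -0.032, 0.03, 0.709]
ft_force: [0.3, 9.3, 1.7]
grip_width: 0.0114
```

Run:
```python
from h import *
o=get_obs();print(o['position'],lid(0),o['ft_force'])
base=(lid(0),R.from_quat(o['tool_rot']))
rows([(lid(t),CY,0,5) for t in np.arange(.05,1.5,.1)]+[(lid(1.45),CY,0,5),(lid(1.47),CY,0,5)],base)
```

```text
[0.57486589 0.12840562 0.08823271] [0.57336309 0.1263002  0.087     ] [0.34535134 9.33237893 1.65380499]
[0.0, -11.3, 0.7] [-0.4, -0.1, 0.2] 5
[0.1, -33.7, 3.7] [-0.4, -0.1, 0.2] 5
[0.2, -55.6, 8.9] [-0.4, -0.1, 0.2] 5
[0.3, -77.0, 16.3] [-0.4, -0.1, 0.2] 5
[0.3, -97.5, 25.7] [-0.4, -0.1, 0.2] 5
[0.4, -117.0, 37.2] [-0.4, -0.1, 0.2] 5
[0.4, -135.2, 50.6] [-0.4, -0.1, 0.2] 5
[0.5, -152.0, 65.7] [-0.4, -0.1, 0.2] 5
[0.5, -167.2, 82.4] [-0.4, -0.1, 0.2] 5
[0.5, -180.6, 100.6] [-0.4, -0.1, 0.2] 5
[0.5, -192.2, 120.0] [-0.4, -0.1, 0.2] 5
[0.5, -201.7, 140.4] [-0.4, -0.1, 0.2] 5
[0.5, -209.2, 161.7] [-0.4, -0.1, 0.2] 5
[0.5, -214.6, 183.7] [-0.4, -0.1, 0.2] 5
[0.4, -217.7, 206.1] [-0.4, -0.1, 0.2] 5
[0.4, -217.7, 206.1] [-0.4, -0.1, 0.2] 5
[0.4, -218.0, 210.6] [-0.4, -0.1, 0.2] 5
```

{"name": "drive_tool", "arguments": {
  "plan": [
    [0,-6,2,0,0,0,5],
    [0,-17,3,0,0,0,5],
    [0,-33,6,0,0,0,5],
    [0,-45,8,0,0,0,5],
    [0,-56,11,0,0,0,5],
    [0,-67,15,0,0,0,5],
    [0,-77,18,0,0,0,5],
    [0,-88,23,0,0,0,5],
    [0,-98,28,0,0,0,5],
    [0,-98,28,0,0,0,5]
  ],
  "newtons": 25
}}

```text
time: 4.85
position: [0.5722, 0.1528, 0.1862]
tool_rot: [0.707, 0.033, -0.031, -0.706]
ft_force: [3.5, 0.2, -3.1]
grip_width: 0.0111
```

Run:
```python
from h import *
o=get_obs();print(o['position'],o['ft_force'],lid(.45))
rows([(lid(t)+[0,.003,0],CY,0,5) for t in np.arange(.5,1.5,.1)])
```

```text
[0.57224595 0.15283013 0.1862287 ] [ 3.47513756  0.2208103  -3.07736596] [0.57112698 0.15130122 0.18467024]
[-0.9, -8.4, 7.0] [0.0, 0.1, 0.2] 5
[-0.9, -27.3, 19.3] [0.0, 0.1, 0.2] 5
[-0.8, -44.9, 33.4] [0.0, 0.1, 0.2] 5
[-0.7, -61.1, 49.2] [0.0, 0.1, 0.2] 5
[-0.6, -75.5, 66.6] [0.0, 0.1, 0.2] 5
[-0.6, -88.2, 85.3] [0.0, 0.1, 0.2] 5
[-0.5, -98.9, 105.2] [0.0, 0.1, 0.2] 5
[-0.4, -107.6, 126.0] [0.0, 0.1, 0.2] 5
[-0.3, -114.2, 147.6] [0.0, 0.1, 0.2] 5
[-0.3, -118.6, 169.8] [0.0, 0.1, 0.2] 5
```

{"name": "drive_tool", "arguments": {
  "plan": [
    [-1,-9,6,0,0,0,5],
    [-1,-27,18,0,0,0,5],
    [-1,-45,32,0,0,0,5],
    [-1,-61,48,0,0,0,5],
    [-1,-75,65,0,0,0,5],
    [-1,-88,84,0,0,0,5],
    [-1,-99,104,0,0,0,5],
    [-1,-107,125,0,0,0,5],
    [-1,-110,135,0,0,0,5],
    [-1,-110,135,0,0,0,5]
  ]
}}

```text
time: 5.85
position: [0.5585, 0.2857, 0.2993]
tool_rot: [0.708, 0.034, -0.031, -0.705]
ft_force: [-2.4, -6.6, 16.2]
grip_width: 0.011
```

Run:
```python
from h import *
o=get_obs();print(o['position'],o['ft_force'],lid(1.25))
rows([(lid(t)+[0,.0025,0],CY,0,5) for t in (1.3,1.35,1.4,1.45,1.47,1.5)])
```

```text
[0.5585348  0.28566393 0.29928382] [-2.39682768 -6.58731995 16.19490086] [0.55907588 0.28603905 0.29728686]
[0.8, -1.1, 13.7] [0.3, 0.1, 0.2] 5
[0.9, -3.6, 24.7] [0.3, 0.1, 0.2] 5
[0.9, -5.5, 35.8] [0.3, 0.1, 0.2] 5
[0.9, -6.9, 47.1] [0.3, 0.1, 0.2] 5
[1.0, -7.3, 51.6] [0.3, 0.1, 0.2] 5
[1.0, -7.7, 58.3] [0.3, 0.1, 0.2] 5
```

{"name": "drive_tool", "arguments": {
  "plan": [
    [0,-4,13,0,0,0,5],
    [0,-7,24,0,0,0,5],
    [0,-9,33,0,0,0,5],
    [0,-10,40,0,0,0,5],
    [0,-11,44,0,0,0,5],
    [0,-11,47,0,0,0,5],
    [0,-11,50,0,0,0,5],
    [0,-11,50,0,0,0,5]
  ]
}}

```text
time: 6.65
position: [0.5534, 0.3331, 0.3079]
tool_rot: [0.709, 0.032, -0.032, -0.704]
ft_force: [-1.5, -6.7, 9.8]
grip_width: 0.011
```

Run:
```python
from h import *
o=get_obs();print(o['position'],o['ft_force'],lid(1.45))
for c in('side','top'):
  im=camera(c);cv2.imwrite(f'pics/{c}2.png',im)
  for m in mark_of(c,'knee_knob')[:3]:print(c,m, )
for n,x,z in(('lock',45,136),('straight',40.6,139)): print(n,proj('side',W(x,153,z)+[0,.0025,0]),proj('top',W(x,153,z)+[0,.0025,0]))
a=cv2.imread('pics/side2.png')[60:210,160:360];cv2.imwrite('pics/crop4.png',cv2.resize(a,None,fx=3.8,fy=3.8,interpolation=cv2.INTER_CUBIC))
```

```text
[0.55338464 0.33314196 0.30785218] [-1.45044967 -6.74899191  9.75657171] [0.55513153 0.33013909 0.30599707]
side {'location': [198.2, 152.8], 'conf': 0.64}
top {'location': [169.4, 240.8], 'conf': 0.47}
top {'location': [276.4, 120.2], 'conf': 0.39}
lock [197.21529004 156.10210786] [165.8708128  241.34258537]
straight [197.88409887 155.85741814] [167.3278306  241.25864602]
```

View pics/crop4.png

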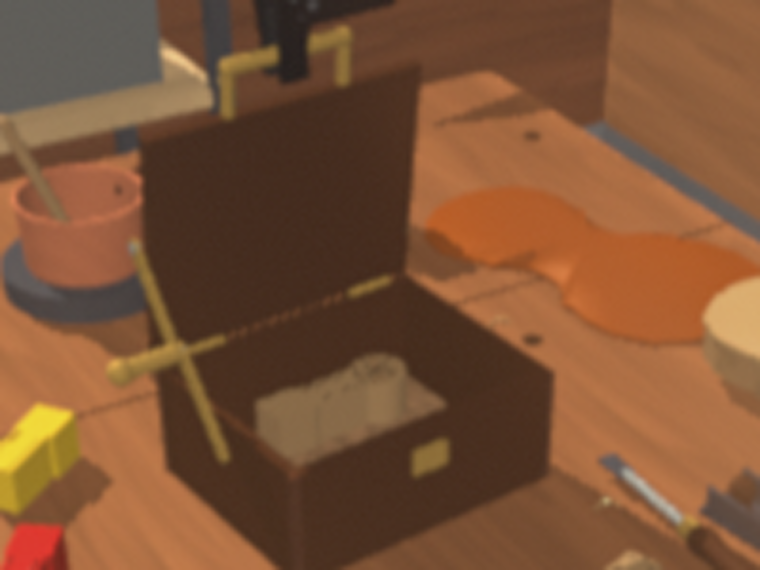

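{"name": "drive_tool", "arguments": {
  "plan": [
    [0,2,4,0,0,0,5],
    [0,2,4,0,0,0,5],
    [0,2,4,0,0,0,5]
  ]
}}

```text
time: 7.15
position: [0.5532, 0.3347, 0.3078]
tool_rot: [0.71, 0.032, -0.031, -0.702]
ft_force: [-3.0, -12.1, 17.7]
grip_width: 0.0112
```

{"name": "drive_tool", "arguments": {
  "plan": [
    [0,2,-2,0,0,0,5],
    [0,2,-6,0,0,0,5],
    [0,2,-6,0,0,0,5]
  ]
}}

```text
time: 7.45
position: [0.5537, 0.3319, 0.3075]
tool_rot: [0.708, 0.032, -0.031, -0.705]
ft_force: [-6.1, -4.9, 21.3]
grip_width: 0.0111
```

Run:
```python
from h import *
o=get_obs();print(o['position'],o['ft_force'])
im=camera('side');cv2.imwrite('pics/side3.png',im)
d=np.array([0,.0025,0]);N=138
for n,x,z in(('foot',-7,74),('knee_locked',45,136),('knee_straight',40.6,139),('B',88.3,204)): print(n,(proj('side',W(x,N,z)+d)-[180,115])*12)
a=im[115:185,180:230];cv2.imwrite('pics/crop5.png',cv2.resize(a,None,fx=8,fy=8,interpolation=cv2.INTER_CUBIC))
```

```text
[0.55369387 0.33190276 0.30749851] [-6.08498387 -4.93090038 21.34029215]
foot [398.12409304 796.92616301]
knee_locked [263.75409884 473.47849432]
knee_straight [271.94140442 470.48732619]
B [143.21505732 137.83908196]
```

View pics/crop5.png

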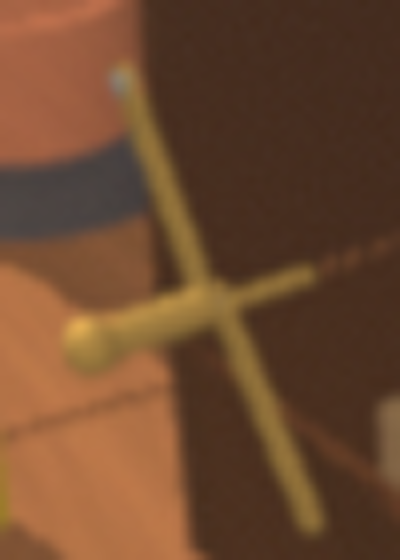

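{"name": "drive_tool", "arguments": {
  "plan": [
    [0,-5,-2,0,0,0,5],
    [0,-7,-5,0,0,0,5],
    [0,-7,-5,0,0,0,5]
  ]
}}

```text
time: 7.8
position: [0.5537, 0.3299, 0.3075]
tool_rot: [-0.706, -0.031, 0.033, 0.707]
ft_force: [0.8, 1.7, -1.7]
grip_width: 0.0107
```

{"name": "drive_tool", "arguments": {
  "plan": [
    [0,0,-2,0,0,0,5],
    [0,0,-5,0,0,0,5],
    [0,0,-5,0,0,0,5]
  ]
}}

```text
time: 8.1
position: [0.554, 0.3279, 0.3074]
tool_rot: [-0.704, -0.032, 0.033, 0.709]
ft_force: [0.7, 9.6, -4.8]
grip_width: 0.0116
```

{"name": "drive_tool", "arguments": {
  "plan": [
    [0,0,5,0,0,0,5],
    [0,0,5,0,0,0,5],
    [0,0,5,0,0,0,14],
    [0,0,5,0,0,0,18],
    [0,0,5,0,0,0,22]
  ]
}}

```text
time: 8.6
position: [0.5546, 0.3289, 0.3088]
tool_rot: [0.707, 0.032, -0.032, -0.706]
ft_force: [-0.3, 0.1, -0.6]
grip_width: 0.0189
```

{"name": "drive_tool", "arguments": {
  "plan": [
    [0,-20,5,0,0,0,22],
    [0,-50,5,0,0,0,24],
    [0,-60,5,0,0,0,26],
    [0,-60,5,0,0,0,26]
  ]
}}

```text
time: 9.0
position: [0.555, 0.3346, 0.3708]
tool_rot: [-0.706, -0.033, 0.03, 0.707]
ft_force: [0.3, -0.8, -0.1]
grip_width: 0.0254
```

Run:
```python
from h import *
o=get_obs();print(o['position'],o['ft_force'])
im=camera('side');cv2.imwrite('pics/side4.png',im)
p=cv2.imread('pics/side3.png')
d=cv2.absdiff(im,p).sum(2)[95:200,160:300]; print('lid area change',(d>60).sum())
for c in('top','side'):
  camera(c)
  for t in('sound','reject_a'):
    for m in mark_of(c,t)[:5]: print(c,t,m,at_z(c,m['location'],0)[:2])
S=np.array([.4581,.0392,0])
rows([(S+[0,0,.18],1.81,0,55),(S+[0,0,.027],1.81,0,50)])
```

```text
[0.55498533 0.33462608 0.37079187] [ 0.32289675 -0.84361586 -0.06511434]
lid area change 0
top sound {'location': [398.4, 320.4], 'conf': 0.91} [ 0.1993733  -0.30520676]
top sound {'location': [276.8, 224.3], 'conf': 0.82} [0.45226168 0.02832607]
top sound {'location': [202.0, 290.1], 'conf': 0.6} [0.26936344 0.22838534]
top sound {'location': [405.1, 124.1], 'conf': 0.17} [ 0.73636746 -0.32145611]
top reject_a {'location': [149.7, 269.4], 'conf': 0.96} [0.3224086  0.37318822]
top reject_a {'location': [322.6, 230.7], 'conf': 0.87} [ 0.43719651 -0.09733638]
top reject_a {'location': [191.0, 183.3], 'conf': 0.7} [0.56075568 0.26746265]
top reject_a {'location': [286.7, 158.2], 'conf': 0.66} [0.6353253  0.00459942]
side sound {'location': [259.2, 238.3], 'conf': 0.91} [0.45747418 0.03859709]
side sound {'location': [230.1, 386.6], 'conf': 0.72} [ 0.19839713 -0.3029126 ]
side sound {'location': [165.3, 223.3], 'conf': 0.59} [0.26702285 0.22351566]
side sound {'location': [283.5, 268.9], 'conf': 0.36} [ 0.45303848 -0.08981939]
side reject_a {'location': [325.2, 221.2], 'conf': 0.84} [0.65032119 0.00651159]
side reject_a {'location': [165.6, 187.4], 'conf': 0.6} [0.32838822 0.38343048]
side reject_a {'location': [281.9, 269.4], 'conf': 0.57} [ 0.4487562  -0.08924225]
[-121.2, 187.6, -285.3] [0.0, -8.5, -0.1] 55
[-120.9, 340.6, -285.2] [0.0, -8.5, -0.1] 50
```

{"name": "drive_tool", "arguments": {
  "plan": [
    [-121,180,-285,0,-8.5,0,55],
    [-121,180,-285,0,-8.5,0,55],
    [-121,180,-285,0,-8.5,0,55],
    [-121,180,-285,0,-8.5,0,55],
    [-121,180,-285,0,-8.5,0,50],
    [-121,180,-285,0,-8.5,0,50],
    [-121,180,-285,0,-8.5,0,50],
    [-121,220,-285,0,-8.5,0,50],
    [-121,270,-285,0,-8.5,0,50],
    [-121,270,-285,0,-8.5,0,50]
  ]
}}

```text
time: 10.35
position: [0.4539, 0.04, 0.0921]
tool_rot: [-0.7, -0.078, 0.089, 0.704]
ft_force: [-1.2, -0.4, 0.5]
grip_width: 0.0498
```

Run:
```python
from h import *
S=np.array([.4581,.0392,0])
rows([(S+[0,0,.09],1.81,0,50),(S+[0,0,.027],1.81,0,50)])
```

```text
[4.0, 2.0, -1.8] [-0.4, -0.1, -0.9] 50
[5.0, 65.0, -2.2] [-0.4, -0.1, -0.9] 50
```

{"name": "drive_tool", "arguments": {
  "plan": [
    [2,30,-1,0,0,0,50],
    [3,45,-1,0,0,0,50],
    [3,45,-1,0,0,0,50]
  ]
}}

```text
time: 10.65
position: [0.4626, 0.0401, 0.0539]
tool_rot: [-0.702, -0.084, 0.085, 0.702]
ft_force: [0.5, -0.4, 0.2]
grip_width: 0.0498
```

Run:
```python
from h import *
S=np.array([.4581,.0392,0]);print(get_obs()['position'])
rows([(S+[0,0,.027],1.81,0,50)])
```

```text
[0.46259257 0.04005519 0.05385436]
[-4.6, 26.9, 0.2] [-0.0, 0.0, -0.0] 50
```

{"name": "drive_tool", "arguments": {
  "plan": [
    [-4,15,0,0,0,0,50],
    [-4,27,0,0,0,0,50],
    [-4,27,0,0,0,0,50],
    [-4,27,0,0,0,0,20],
    [-4,27,0,0,0,0,20],
    [-4,27,0,0,0,0,20],
    [-4,27,0,0,0,0,20]
  ],
  "newtons": 30
}}

```text
time: 11.35
position: [0.4589, 0.0388, 0.0272]
tool_rot: [0.702, 0.085, -0.084, -0.702]
ft_force: [0.0, 1.0, 7.5]
grip_width: 0.0272
```

Run:
```python
from h import *
o=get_obs();print(o['position'],o['ft_force'],o['grip_width'])
```

```text
[0.45888773 0.03882334 0.02719367] [2.92180998e-03 1.02938371e+00 7.48087928e+00] 0.02723898855648251
```

{"name": "drive_tool", "arguments": {
  "plan": [
    [0,-8,0,0,0,0,20],
    [0,-30,0,0,0,0,20],
    [0,-75,0,0,0,0,20],
    [0,-120,0,0,0,0,20],
    [0,-155,0,0,0,0,20],
    [0,-165,0,0,0,0,20],
    [0,-165,0,0,0,0,20]
  ]
}}

```text
time: 12.05
position: [0.459, 0.0387, 0.1929]
tool_rot: [0.702, 0.085, -0.083, -0.702]
ft_force: [-0.0, -0.1, -2.4]
grip_width: 0.0275
```

```bash
sed -i 's/\.2567,0/.259,0/' h.py
python3 - <<'E'
from h import *
o=get_obs();print(o['position'],o['ft_force'],o['grip_width'])
T=W(-38,0,0)
rows([(T+[0,0,.19],CY,0,20),(T+[0,0,.038],CY,0,20)])
camera('top')
print([(m['location'],m['conf']) for m in mark_of('top','sound')[:4]])
im=camera('side');a=im[100:270,180:350];cv2.imwrite('pics/crop6.png',cv2.resize(a,None,fx=3.4,fy=3.4,interpolation=cv2.INTER_CUBIC))
E
```

```text
[0.4590382  0.03867685 0.19289324] [-0.03082969 -0.0549169  -2.4143325 ] 0.027523974481719286
[146.2, 3.2, 152.2] [0.1, 8.6, 0.2] 20
[145.7, 155.2, 152.4] [0.1, 8.6, 0.2] 20
[([400.1, 320.2], 0.77), ([204.7, 291.7], 0.49), ([360.2, 113.8], 0.16)]
```

View pics/crop6.png

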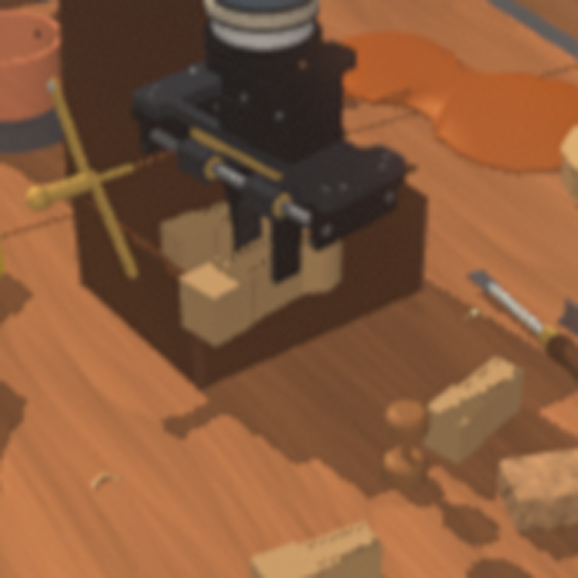

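The close crop shows the sound head, with its round scroll, held level at crop (270,270) and clear of the chest.

{"name": "drive_tool", "arguments": {
  "plan": [
    [25,0,25,0,1.5,0,20],
    [55,0,58,0,4,0,20],
    [90,0,92,0,6,0,20],
    [120,0,125,0,8,0,20],
    [140,0,145,0,8.5,0,20],
    [146,0,152,0,8.5,0,20],
    [146,0,152,0,8.5,0,20]
  ]
}}

```text
time: 12.9
position: [0.5633, 0.2215, 0.189]
tool_rot: [0.707, 0.031, -0.034, -0.706]
ft_force: [-0.2, 0.1, -0.9]
grip_width: 0.0276
```

Run:
```python
from h import *
o=get_obs();print(o['position'],o['ft_force'],o['grip_width'])
T=W(-38,0,0)
rows([(T+[0,0,.09],CY,0,20),(T+[0,0,.037],CY,0,20)])
```

```text
[0.56333137 0.22151225 0.18896555] [-0.23247035  0.14979138 -0.92235431] 0.0275804705326537
[2.1, 99.0, -0.5] [0.0, 0.2, -0.2] 20
[2.4, 152.0, -0.4] [0.0, 0.2, -0.2] 20
```

{"name": "drive_tool", "arguments": {
  "plan": [
    [1,25,0,0,0,0,20],
    [1,60,0,0,0,0,20],
    [1,95,0,0,0,0,20],
    [1,120,0,0,0,0,20],
    [1,134,0,0,0,0,20],
    [1,142,0,0,0,0,20],
    [1,142,0,0,0,0,20]
  ]
}}

```text
time: 13.6
position: [0.5647, 0.2202, 0.0487]
tool_rot: [0.707, 0.031, -0.032, -0.706]
ft_force: [-0.8, 0.8, -0.8]
grip_width: 0.0275
```

Run:
```python
from h import *
o=get_obs();print(o['position'],o['ft_force'],o['grip_width'])
rows([(W(-38,0,37),CY,0,20)])
```

```text
[0.56469968 0.2202306  0.04870736] [-0.76903854  0.78883586 -0.79967366] 0.02753254578621073
[0.5, 11.7, 0.9] [0.0, 0.0, -0.1] 20
```

{"name": "drive_tool", "arguments": {
  "plan": [
    [0,4,0,0,0,0,20],
    [0,8,0,0,0,0,20],
    [0,10,0,0,0,0,20],
    [0,11.5,0,0,0,0,20],
    [0,11.5,0,0,0,0,20]
  ]
}}

```text
time: 14.1
position: [0.5653, 0.2212, 0.038]
tool_rot: [-0.706, -0.032, 0.032, 0.706]
ft_force: [0.5, 0.8, -2.2]
grip_width: 0.0273
```

{"name": "drive_tool", "arguments": {
  "plan": [
    [0,1,0,0,0,0,20],
    [0,2,0,0,0,0,20],
    [0,2,0,0,0,0,20]
  ]
}}

```text
time: 14.4
position: [0.5655, 0.2212, 0.0372]
tool_rot: [-0.706, -0.032, 0.032, 0.706]
ft_force: [-1.3, -1.2, 5.2]
grip_width: 0.0277
```

{"name": "drive_tool", "arguments": {
  "plan": [
    [0,0,0,0,0,0,32],
    [0,0,0,0,0,0,40],
    [0,0,0,0,0,0,44],
    [0,-15,0,0,0,0,44],
    [0,-40,0,0,0,0,44],
    [0,-85,0,0,0,0,44],
    [0,-130,0,0,0,0,44],
    [0,-160,0,0,0,0,44],
    [0,-160,0,0,0,0,44]
  ]
}}

```text
time: 15.3
position: [0.5688, 0.2219, 0.2024]
tool_rot: [-0.706, -0.036, 0.028, 0.707]
ft_force: [-0.5, 0.5, 0.4]
grip_width: 0.0439
```

Run:
```python
from h import *
o=get_obs();print(o['position'],o['ft_force'],o['grip_width'])
U=np.array([.6401,.0028,0]);L=np.array([.4403,-.0965,0])
rows([(U+[0,0,.15],1.871,0,55),(U+[0,0,.027],1.871,0,50)])
im=camera('side');camera('top')
for c in('top','side'):
  for m in mark_of(c,'reject_a')[:5]: print(c,m,at_z(c,m['location'],0)[:2])
```

```text
[0.56884096 0.22191018 0.20240359] [-0.48920249  0.47927095  0.4483859 ] 0.043932257974022164
[50.5, 52.7, -224.7] [0.0, -12.0, 0.7] 55
[49.0, 175.7, -224.9] [0.0, -12.0, 0.7] 50
top {'location': [323.4, 231.0], 'conf': 0.88} [ 0.43641979 -0.09953444]
top {'location': [285.6, 155.4], 'conf': 0.85} [0.64307286 0.00778612]
side {'location': [323.6, 221.0], 'conf': 0.96} [0.64699534 0.00949673]
side {'location': [165.8, 186.8], 'conf': 0.78} [0.33002865 0.38608945]
side {'location': [281.0, 268.5], 'conf': 0.72} [ 0.44847668 -0.08549497]
```

{"name": "drive_tool", "arguments": {
  "plan": [
    [50,0,-225,0,-12,0,52],
    [50,0,-225,0,-12,0,52],
    [50,10,-225,0,-12,0,52],
    [50,50,-225,0,-12,0,52],
    [50,90,-225,0,-12,0,52],
    [50,115,-225,0,-12,0,52],
    [50,115,-225,0,-12,0,52],
    [50,115,-225,0,-12,0,52]
  ]
}}

```text
time: 16.3
position: [0.6336, 0.002, 0.0789]
tool_rot: [-0.698, -0.103, 0.107, 0.7]
ft_force: [-0.5, -0.0, 0.7]
grip_width: 0.0521
```

Run:
```python
from h import *
U=np.array([.6415,.004,0]);o=get_obs();print(o['position'])
rows([(U+[0,0,.027],1.871,0,50)])
```

```text
[0.63360916 0.00195062 0.07893704]
[8.4, 51.9, -0.5] [-0.2, -0.1, -0.3] 50
```

{"name": "drive_tool", "arguments": {
  "plan": [
    [6,20,0,0,0,0,50],
    [6,40,0,0,0,0,50],
    [6,50,0,0,0,0,50],
    [6,50,0,0,0,0,50]
  ]
}}

```text
time: 16.7
position: [0.6409, 0.0045, 0.0318]
tool_rot: [-0.699, -0.106, 0.106, 0.699]
ft_force: [0.3, 0.2, -0.4]
grip_width: 0.0504
```

{"name": "drive_tool", "arguments": {
  "plan": [
    [0,0,0,0,0,0,20],
    [0,0,0,0,0,0,20],
    [0,0,0,0,0,0,20],
    [0,0,0,0,0,0,20]
  ],
  "newtons": 30
}}

```text
time: 17.1
position: [0.6417, 0.0032, 0.0318]
tool_rot: [0.699, 0.106, -0.105, -0.699]
ft_force: [-0.9, 0.5, 3.3]
grip_width: 0.0279
```

{"name": "drive_tool", "arguments": {
  "plan": [
    [0,-10,0,0,0,0,20],
    [0,-40,0,0,0,0,20],
    [0,-85,0,0,0,0,20],
    [0,-130,0,0,0,0,20],
    [0,-150,0,0,0,0,20],
    [0,-150,0,0,0,0,20]
  ]
}}

```text
time: 17.7
position: [0.6438, 0.0028, 0.1858]
tool_rot: [0.7, 0.109, -0.102, -0.698]
ft_force: [-0.6, -0.7, -1.2]
grip_width: 0.0273
```

```bash
cat >> h.py <<'E'
KC=np.array([.495,-.336,0]);KY=-.11
def K(x,y,z): return KC+R.from_euler('z',KY).apply([x/1e3,y/1e3,z/1e3])
E
python3 - <<'E'
from h import *
o=get_obs();print(o['position'],o['ft_force'],o['grip_width'])
T=K(58+21,0,0);j=KY+np.pi/2;print(T)
rows([(T+[0,0,.19],j,0,20),(T+[0,0,.042],j,0,20)])
E
```

```text
[0.64379383 0.00283616 0.18576452] [-0.55143016 -0.68182866 -1.21363993] 0.02729296186916215
[ 0.57352253 -0.34467249  0.        ]
[-169.7, -4.3, -311.3] [0.1, 23.5, 0.5] 20
[-171.0, 143.7, -310.7] [0.1, 23.5, 0.5] 20
```

{"name": "drive_tool", "arguments": {
  "plan": [
    [-15,-5,-30,0,3,0,20],
    [-40,-5,-75,0,8,0,20],
    [-65,-5,-120,0,12,0,20],
    [-90,-5,-165,0,16,0,20],
    [-115,-5,-210,0,20,0,20],
    [-140,-5,-255,0,23,0,20],
    [-160,-5,-290,0,23.5,0,20],
    [-170,-5,-311,0,23.5,0,20],
    [-170,-5,-311,0,23.5,0,20]
  ]
}}

```text
time: 18.6
position: [0.5686, -0.3479, 0.1837]
tool_rot: [-0.706, 0.042, -0.04, 0.706]
ft_force: [0.7, 0.5, -0.0]
grip_width: 0.0275
```

Run:
```python
from h import *
o=get_obs();print(o['position'],o['ft_force'],o['grip_width'])
T=K(58+21,0,0);j=KY+np.pi/2;print(T)
rows([(T+[0,0,.046],j,0,20)])
im=camera('top');a=im[140:280,360:500];cv2.imwrite('pics/crop7.png',cv2.resize(a,None,fx=4,fy=4,interpolation=cv2.INTER_CUBIC))
print([m for m in mark_of('top','crate')])
```

```text
[ 0.56863104 -0.34787895  0.18369391] [ 0.70897698  0.51411213 -0.04364007] 0.02751143355130214
[ 0.57352253 -0.34467249  0.        ]
[4.8, 137.7, 3.7] [-0.0, -0.3, -0.1] 20
[{'location': [413.1, 214.3], 'conf': 0.95}]
```

View pics/crop7.png

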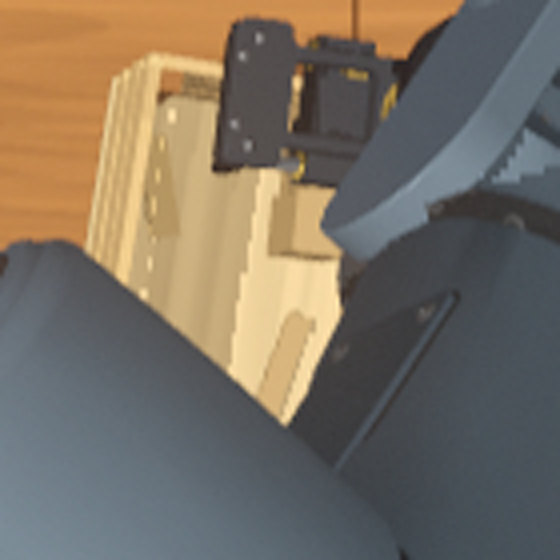

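The reject hangs level inside the crate outline at crop (305,220), with free floor below it.

{"name": "drive_tool", "arguments": {
  "plan": [
    [2,30,1,0,0,0,20],
    [2,70,1,0,0,0,20],
    [2,105,1,0,0,0,20],
    [2,125,1,0,0,0,20],
    [2,133,1,0,0,0,20],
    [2,138,1,0,0,0,20],
    [2,138,1,0,0,0,20]
  ]
}}

```text
time: 19.4
position: [0.5731, -0.3425, 0.048]
tool_rot: [-0.706, 0.039, -0.039, 0.706]
ft_force: [0.4, -0.3, -0.6]
grip_width: 0.0272
```

{"name": "drive_tool", "arguments": {
  "plan": [
    [0,2,0,0,0,0,20],
    [0,4,0,0,0,0,20],
    [0,5,0,0,0,0,20],
    [0,5,0,0,0,0,20]
  ]
}}

```text
time: 19.8
position: [0.5728, -0.3435, 0.0433]
tool_rot: [0.706, -0.039, 0.039, -0.706]
ft_force: [-0.4, -0.1, -0.3]
grip_width: 0.0277
```

{"name": "drive_tool", "arguments": {
  "plan": [
    [0,2,0,0,0,0,20],
    [0,3,0,0,0,0,20],
    [0,3,0,0,0,0,20],
    [0,3,0,0,0,0,32],
    [0,3,0,0,0,0,44],
    [0,3,0,0,0,0,46],
    [0,-20,0,0,0,0,48],
    [0,-65,0,0,0,0,50],
    [0,-110,0,0,0,0,50],
    [0,-110,0,0,0,0,50]
  ]
}}

```text
time: 20.8
position: [0.5767, -0.3465, 0.1606]
tool_rot: [0.709, -0.035, 0.043, -0.703]
ft_force: [1.0, -0.5, 0.6]
grip_width: 0.0496
```

Run:
```python
from h import *
o=get_obs();print(o['position'],o['ft_force'],o['grip_width'])
L=np.array([.4415,-.0945,0])
rows([(L+[0,0,.15],1.498,0,50),(L+[0,0,.027],1.498,0,50)])
```

```text
[ 0.57666445 -0.34650794  0.16055681] [ 1.00288536 -0.48569197  0.5671897 ] 0.04959034619143085
[-162.1, 6.5, 235.7] [0.5, -2.1, 0.7] 50
[-163.7, 129.5, 236.7] [0.5, -2.1, 0.7] 50
```

{"name": "drive_tool", "arguments": {
  "plan": [
    [-160,6,236,0,-2,0,50],
    [-160,6,236,0,-2,0,50],
    [-160,6,236,0,-2,0,50],
    [-160,6,236,0,-2,0,50],
    [-160,6,236,0,-2,0,50],
    [-160,40,236,0,-2,0,50],
    [-160,70,236,0,-2,0,50],
    [-160,70,236,0,-2,0,50],
    [-160,70,236,0,-2,0,50]
  ]
}}

```text
time: 21.7
position: [0.4402, -0.0915, 0.0829]
tool_rot: [0.707, -0.027, 0.027, -0.707]
ft_force: [-0.2, -0.2, 0.6]
grip_width: 0.0499
```

Run:
```python
from h import *
o=get_obs();print(o['position'],o['ft_force'],o['grip_width'])
L=np.array([.4415,-.0945,0])
rows([(L+[0,0,.027],1.498,0,50)])
```

```text
[ 0.44021739 -0.09148755  0.08289445] [-0.18264041 -0.24011533  0.60479148] 0.04985967541350841
[1.5, 55.9, -2.9] [0.0, -0.2, -0.0] 50
```

{"name": "drive_tool", "arguments": {
  "plan": [
    [1,25,-3,0,0,0,50],
    [1,45,-3,0,0,0,50],
    [1,55,-3,0,0,0,50],
    [1,55,-3,0,0,0,50],
    [1,55,-3,0,0,0,50],
    [1,55,-3,0,0,0,20],
    [1,55,-3,0,0,0,20],
    [1,55,-3,0,0,0,20],
    [1,55,-3,0,0,0,20]
  ],
  "newtons": 30
}}

```text
time: 22.6
position: [0.4408, -0.0943, 0.0283]
tool_rot: [0.707, -0.026, 0.027, -0.706]
ft_force: [-0.4, 0.4, 3.1]
grip_width: 0.0276
```

{"name": "drive_tool", "arguments": {
  "plan": [
    [0,-10,0,0,0,0,20],
    [0,-40,0,0,0,0,20],
    [0,-85,0,0,0,0,20],
    [0,-130,0,0,0,0,20],
    [0,-155,0,0,0,0,20],
    [0,-155,0,0,0,0,20]
  ]
}}

```text
time: 23.2
position: [0.4425, -0.095, 0.1869]
tool_rot: [0.708, -0.024, 0.029, -0.705]
ft_force: [-0.5, -0.4, -0.3]
grip_width: 0.0276
```

Run:
```python
from h import *
o=get_obs();print(o['position'],o['ft_force'],o['grip_width'])
T=K(-58+21,0,0);j=KY+np.pi/2;print(T)
rows([(T+[0,0,.19],j,0,20)])
```

```text
[ 0.44254083 -0.09501423  0.18688227] [-0.47453807 -0.44189958 -0.30519728] 0.027616547058679795
[ 0.45822362 -0.3319382   0.        ]
[33.4, -2.0, -235.1] [0.2, 2.0, 0.5] 20
```

{"name": "drive_tool", "arguments": {
  "plan": [
    [5,0,-30,0,1,0,20],
    [10,0,-75,0,2,0,20],
    [17,0,-120,0,2,0,20],
    [24,0,-165,0,2,0,20],
    [29,0,-205,0,2,0,20],
    [33,0,-235,0,2,0,20],
    [33,0,-235,0,2,0,20],
    [33,30,-235,0,2,0,20],
    [33,75,-235,0,2,0,20],
    [33,75,-235,0,2,0,20]
  ]
}}

```text
time: 24.2
position: [0.4513, -0.3258, 0.1017]
tool_rot: [-0.702, 0.043, -0.035, 0.71]
ft_force: [-0.2, 1.3, -1.1]
grip_width: 0.0275
```

Run:
```python
from h import *
o=get_obs();print(o['position'],o['ft_force'],o['grip_width'])
rows([(K(-37,0,41),KY+np.pi/2,0,20)])
```

```text
[ 0.45126355 -0.32580779  0.10170909] [-0.23890599  1.2963321  -1.11933656] 0.027520730162067252
[8.4, 60.5, -6.0] [-0.6, -0.0, -0.7] 20
```

{"name": "drive_tool", "arguments": {
  "plan": [
    [5,0,-3,0,0,0,20],
    [5,25,-3,0,0,0,20],
    [5,42,-3,0,0,0,20],
    [5,52,-3,0,0,0,20],
    [5,55,-3,0,0,0,20],
    [5,55,-3,0,0,0,20]
  ]
}}

```text
time: 24.8
position: [0.4609, -0.335, 0.0539]
tool_rot: [0.706, -0.038, 0.039, -0.706]
ft_force: [1.2, 0.7, -0.9]
grip_width: 0.0278
```

{"name": "drive_tool", "arguments": {
  "plan": [
    [0,5,0,0,0,0,20],
    [0,9,0,0,0,0,20],
    [0,12,0,0,0,0,20],
    [0,14,0,0,0,0,20],
    [0,14,0,0,0,0,20]
  ]
}}

```text
time: 25.3
position: [0.4601, -0.3344, 0.0386]
tool_rot: [-0.706, 0.039, -0.039, 0.706]
ft_force: [-0.4, -0.3, -0.1]
grip_width: 0.0276
```

{"name": "drive_tool", "arguments": {
  "plan": [
    [0,2,0,0,0,0,20],
    [0,3,0,0,0,0,20],
    [0,3,0,0,0,0,20],
    [0,3,0,0,0,0,32],
    [0,3,0,0,0,0,44],
    [0,3,0,0,0,0,46],
    [0,-20,0,0,0,0,48],
    [0,-65,0,0,0,0,50],
    [0,-110,0,0,0,0,50],
    [0,-150,0,0,0,0,50]
  ]
}}

```text
time: 26.3
position: [0.4603, -0.3345, 0.1907]
tool_rot: [0.706, -0.039, 0.039, -0.706]
ft_force: [0.8, -0.4, -0.7]
grip_width: 0.0496
```

```bash
cat >> h.py <<'E'
def knob(phi,depth=19,lean=.35,s=1):
    """phi: angle of knee on its circle, from chest -x upward (rad); TCP target when pinching with lean"""
    p=W(-7-80.6*np.cos(phi),153,74+80.6*np.sin(phi))
    r=rot(CY,s*lean); return p+r.apply([0,depth/1e3,0])
PL=np.pi-np.arctan2(62,52); PS=np.arctan2(11,79.8)
E
python3 - <<'E'
from h import *
o=get_obs();print(o['position'],o['ft_force'],o['grip_width'],PL,PS)
for s in(1,-1): print(s,rot(CY,.35*s).as_matrix()[:,1])
a=camera('top');b=camera('side')
cv2.imwrite('pics/top5.png',a);cv2.imwrite('pics/side5.png',b)
for p in ((45,136),):
  w=W(p[0],153,p[1]);print(w,proj('top',w),proj('side',w))
for c in('top','side'):print(c,mark_of(c,'knee_knob')[:2],mark_of(c,'stay_foot')[:2])
z=lambda i,x,y,w,h,f:cv2.resize(i[y:y+h,x:x+w],None,fx=f,fy=f,interpolation=cv2.INTER_CUBIC)
o=np.zeros((600,800,3),np.uint8)
A=z(a,120,120,140,150,2.8);B=z(b,175,110,130,140,3);D=z(a,365,145,120,130,1.4)
o[:A.shape[0],:A.shape[1]]=A;o[:B.shape[0],400:400+B.shape[1]]=B;o[420:420+D.shape[0],:D.shape[1]]=D
cv2.imwrite('pics/crop8.png',o)
E
```

```text
[ 0.46029612 -0.33454938  0.19072965] [ 0.76517495 -0.38275365 -0.69893293] 0.049554761269985745 2.2686991493899535 0.1369813638617437
1 [-0.34153444 -0.03054719 -0.93937271]
-1 [ 0.34153444  0.03054719 -0.93937271]
[0.40529949 0.29019101 0.136     ] [165.9541706  241.34424131] [197.24461359 156.13502834]
top [{'location': [165.5, 241.0], 'conf': 0.64}] [{'location': [193.9, 237.5], 'conf': 0.88}, {'location': [173.4, 178.1], 'conf': 0.66}]
side [{'location': [197.1, 155.0], 'conf': 0.71}] [{'location': [210.8, 182.2], 'conf': 0.94}, {'location': [300.2, 240.3], 'conf': 0.27}]Traceback (most recent call last):
  File "<stdin>", line 12, in <module>
ValueError: could not broadcast input array from shape (182,168,3) into shape (180,168,3)
```

Run:
```python
from h import *
a=cv2.imread('pics/top5.png');b=cv2.imread('pics/side5.png')
z=lambda i,x,y,w,h,f:cv2.resize(i[y:y+h,x:x+w],None,fx=f,fy=f,interpolation=cv2.INTER_CUBIC)
o=np.zeros((600,800,3),np.uint8)
A=z(a,130,120,130,130,2.8);B=z(b,175,110,130,140,3);D=z(a,365,145,120,130,1.7)
for m,x,y in((A,0,0),(B,400,0),(D,0,370)): o[y:y+m.shape[0],x:x+m.shape[1]]=m
cv2.imwrite('pics/crop8.png',o)
print(knob(PL,lean=-.35))
k=knob(PL,19,.35,-1);print(k)
r=rot(CY,-.35).apply([0,1,0])
rows([([.40,-.20,.25],CY-.0,0,30),(k-.12*r+[0,0,.02],CY,-.35,30),(k-.06*r,CY,-.35,30),(k,CY,-.35,30)])
```

```text
[0.41180694 0.29056677 0.11790696]
[0.41180694 0.29056677 0.11790696]
[-73.9, -62.0, 126.4] [-0.1, -11.4, -0.1] 30
[-156.5, -61.5, 607.1] [1.9, -11.3, -20.1] 30
[-136.2, 14.8, 611.0] [1.9, -11.3, -20.1] 30
[-115.9, 71.2, 615.0] [1.9, -11.3, -20.1] 30
```

View pics/crop8.png

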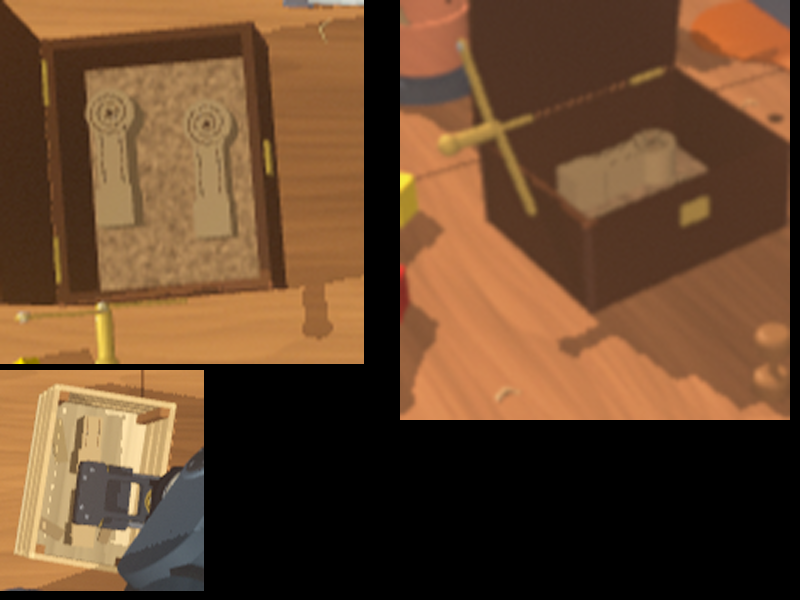

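The top view shows both heads flat and side by side in the chest, and the rejects are in the crate. The knob marks match the locked prediction: measured (165.5,241), predicted (166,241).

{"name": "drive_tool", "arguments": {
  "plan": [
    [-40,-60,40,0,-2,0,30],
    [-80,-62,110,0,-6,0,30],
    [-110,-62,350,0.5,-11,-5,30],
    [-157,-62,607,2,-11,-20,30],
    [-157,-62,607,2,-11,-20,30],
    [-157,-62,607,2,-11,-20,30],
    [-157,-62,607,2,-11,-20,30],
    [-157,-62,607,2,-11,-20,30],
    [-157,-62,607,2,-11,-20,30],
    [-157,-62,607,2,-11,-20,30]
  ]
}}

```text
time: 27.6
position: [0.3835, 0.1217, 0.2457]
tool_rot: [-0.69, -0.151, -0.093, 0.701]
ft_force: [1.7, -0.6, -0.1]
grip_width: 0.0298
```

```bash
cat > k.py <<'E'
from h import *
o=get_obs();print(o['position'],o['ft_force'])
k=knob(PL,19,.35,-1);r=rot(CY,-.35).apply([0,1,0])
rows([(k-.12*r+[0,0,.02],CY,-.35,30),(k-.06*r,CY,-.35,30),(k,CY,-.35,30)])
E
python3 k.py
```

```text
[0.38345977 0.12172038 0.24573471] [ 1.6671473  -0.60260109 -0.14733406]
[2.7, -4.0, 165.7] [0.0, -0.3, -0.2] 30
[-3.8, 74.8, 165.7] [0.0, -0.3, -0.2] 30
[-3.6, 134.8, 165.7] [0.0, -0.3, -0.2] 30
```

{"name": "drive_tool", "arguments": {
  "plan": [
    [0,-4,50,0,0,0,30],
    [0,-4,100,0,0,0,30],
    [0,-4,130,0,0,0,30],
    [0,-4,130,0,0,0,30],
    [0,-4,130,0,0,0,30],
    [0,-4,130,0,0,0,30]
  ]
}}

```text
time: 28.2
position: [0.3722, 0.2481, 0.2497]
tool_rot: [-0.691, -0.15, -0.093, 0.701]
ft_force: [0.1, -0.3, 0.5]
grip_width: 0.0299
```

```bash
python3 k.py
```

```text
[0.37217806 0.24811892 0.2496542 ] [ 0.10180704 -0.31158815  0.46720059]
[2.1, -0.3, 38.8] [0.2, -0.3, -0.2] 30
[-4.5, 78.5, 38.9] [0.2, -0.3, -0.2] 30
[-4.2, 138.5, 39.1] [0.2, -0.3, -0.2] 30
```

{"name": "drive_tool", "arguments": {
  "plan": [
    [0,10,36,0,0,0,30],
    [-4,40,38,0,0,0,30],
    [-4,75,38,0,0,0,30],
    [-4,75,38,0,0,0,30],
    [-4,75,38,0,0,0,30],
    [-4,75,38,0,0,0,30]
  ]
}}

```text
time: 28.8
position: [0.3922, 0.2883, 0.1804]
tool_rot: [-0.69, -0.152, -0.095, 0.701]
ft_force: [-0.2, -0.8, -0.6]
grip_width: 0.0299
```

```bash
python3 k.py
python3 - <<'E'
from h import *
b=camera('side');a=b[80:210,150:300];cv2.imwrite('pics/crop9.png',cv2.resize(a,None,fx=4.4,fy=4.4,interpolation=cv2.INTER_CUBIC))
E
```

```text
[0.39218081 0.28834694 0.18038395] [-0.16458456 -0.78881219 -0.59075942]
[4.0, -73.3, 0.4] [0.1, -0.4, 0.0] 30
[-2.9, 5.5, 0.4] [0.1, -0.4, 0.0] 30
[-2.9, 65.5, 0.5] [0.1, -0.4, 0.0] 30
```

View pics/crop9.png

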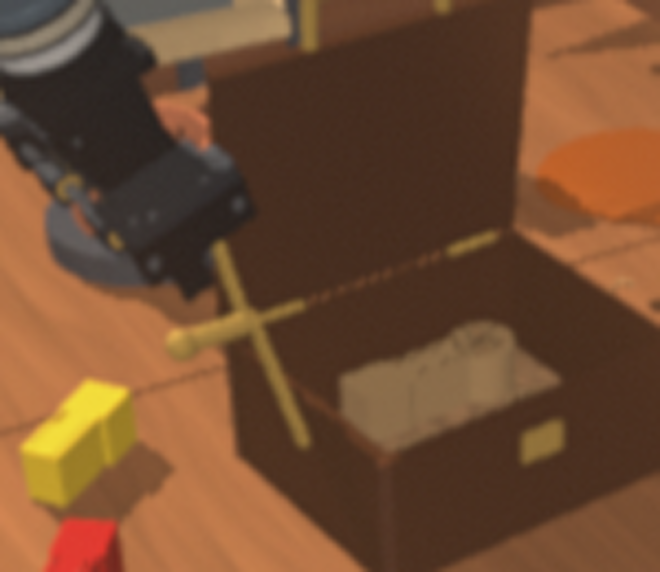

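The crop shows the leaning gripper at (190,280), just above the knob pin at (215,330) and clear of the lid.

{"name": "drive_tool", "arguments": {
  "plan": [
    [-3,25,0.5,0,0,0,30],
    [-3,50,0.5,0,0,0,30],
    [-3,61,0.5,0,0,0,30],
    [-3,61,0.5,0,0,0,30],
    [-3,61,0.5,0,0,0,30]
  ]
}}

```text
time: 29.35
position: [0.4099, 0.2913, 0.122]
tool_rot: [-0.69, -0.152, -0.094, 0.701]
ft_force: [0.6, -0.4, -0.4]
grip_width: 0.0301
```

{"name": "drive_tool", "arguments": {
  "plan": [
    [0,0,0,0,0,0,5],
    [0,0,0,0,0,0,5],
    [0,0,0,0,0,0,5],
    [0,0,0,0,0,0,5]
  ],
  "newtons": 40
}}

```text
time: 29.75
position: [0.4097, 0.2892, 0.1212]
tool_rot: [-0.692, -0.152, -0.093, 0.7]
ft_force: [5.0, -10.7, 0.4]
grip_width: 0.0133
```

```bash
python3 k.py
python3 - <<'E'
from h import *
o=get_obs();base=(knob(PL,19,.35,-1),R.from_quat(o['tool_rot']))
for p in np.arange(PL-.05,PS-.05,-.1): print(round(p,2),end=' ');rows([(knob(p,19,.35,-1),CY,-.35,5)],base)
print(PS);rows([(knob(PS,19,.35,-1),CY,-.35,5)],base)
E
```

```text
[0.40973136 0.28916205 0.12116088] [  4.97754626 -10.73228824   0.36216212]
[7.5, -135.0, 0.5] [0.3, -0.2, -0.1] 30
[0.8, -56.2, 0.9] [0.3, -0.2, -0.1] 30
[0.9, 3.8, 1.2] [0.3, -0.2, -0.1] 30
2.22 [0.9, -2.3, -3.2] [0.3, -0.2, -0.1] 5
2.12 [2.4, -6.6, -9.8] [0.3, -0.2, -0.1] 5
2.02 [3.8, -10.2, -16.9] [0.3, -0.2, -0.1] 5
1.92 [4.9, -13.0, -24.4] [0.3, -0.2, -0.1] 5
1.82 [5.7, -15.2, -32.1] [0.3, -0.2, -0.1] 5
1.72 [6.3, -16.7, -40.0] [0.3, -0.2, -0.1] 5
1.62 [6.6, -17.4, -48.0] [0.3, -0.2, -0.1] 5
1.52 [6.6, -17.3, -56.1] [0.3, -0.2, -0.1] 5
1.42 [6.3, -16.5, -64.1] [0.3, -0.2, -0.1] 5
1.32 [5.8, -14.9, -72.0] [0.3, -0.2, -0.1] 5
1.22 [5.0, -12.6, -79.6] [0.3, -0.2, -0.1] 5
1.12 [4.0, -9.6, -87.0] [0.3, -0.2, -0.1] 5
1.02 [2.7, -6.0, -94.1] [0.3, -0.2, -0.1] 5
0.92 [1.1, -1.6, -100.7] [0.3, -0.2, -0.1] 5
0.82 [-0.6, 3.3, -106.8] [0.3, -0.2, -0.1] 5
0.72 [-2.6, 8.8, -112.4] [0.3, -0.2, -0.1] 5
0.62 [-4.7, 14.7, -117.4] [0.3, -0.2, -0.1] 5
0.52 [-7.0, 21.1, -121.7] [0.3, -0.2, -0.1] 5
0.42 [-9.4, 27.9, -125.3] [0.3, -0.2, -0.1] 5
0.32 [-12.0, 35.0, -128.2] [0.3, -0.2, -0.1] 5
0.22 [-14.6, 42.3, -130.3] [0.3, -0.2, -0.1] 5
0.12 [-17.3, 49.8, -131.6] [0.3, -0.2, -0.1] 5
0.1369813638617437
[-16.8, 48.4, -131.4] [0.3, -0.2, -0.1] 5
```

{"name": "drive_tool", "arguments": {
  "plan": [
    [1,-1,-4,0,0,0,5],
    [1,-2,-7,0,0,0,5],
    [1.5,-5,-10,0,0,0,5],
    [2,-7,-13,0,0,0,5],
    [3,-9,-17,0,0,0,5],
    [3.5,-10,-20,0,0,0,5],
    [4,-12,-24,0,0,0,5],
    [4.5,-13,-27,0,0,0,5],
    [4.5,-13,-27,0,0,0,5]
  ]
}}

```text
time: 30.65
position: [0.4123, 0.2661, 0.1362]
tool_rot: [-0.688, -0.154, -0.095, 0.702]
ft_force: [-4.9, 5.5, 7.7]
grip_width: 0.0127
```

```bash
cat > k2.py <<'E'
from h import *
import sys
o=get_obs();print(o['position'],o['ft_force'],o['grip_width'])
r=R.from_quat(o['tool_rot']); d=r.apply([.0,-.004,-.001])
# fit current phi
ps=np.arange(PL,PS-.2,-.01);c=[knob(p,19,.35,-1)+d for p in ps];i=np.argmin([np.linalg.norm((q-o['position'])) for q in c]);print('phi',ps[i],'res mm',r.inv().apply(o['position']-c[i])*1e3)
b=(o['position'],r)
for p in np.append(np.arange(ps[i]-.1,PS,-.1),PS)[:14]: print(round(p,2),end=' ');rows([(knob(p,19,.35,-1)+d,CY,-.35,5)],b)
E
python3 k2.py
```

```text
[0.41232539 0.26606046 0.13624086] [-4.85132915  5.53552057  7.72379868] 0.01269041839258662
phi 1.9286991493899608 res mm [ 0.03678104 -0.89171613  0.11929706]
1.83 [0.9, -1.4, -7.8] [-0.2, -0.3, 0.3] 5
1.73 [1.5, -3.0, -15.7] [-0.2, -0.3, 0.3] 5
1.63 [1.8, -3.8, -23.7] [-0.2, -0.3, 0.3] 5
1.53 [1.9, -3.9, -31.7] [-0.2, -0.3, 0.3] 5
1.43 [1.7, -3.3, -39.7] [-0.2, -0.3, 0.3] 5
1.33 [1.2, -1.8, -47.7] [-0.2, -0.3, 0.3] 5
1.23 [0.4, 0.3, -55.4] [-0.2, -0.3, 0.3] 5
1.13 [-0.6, 3.2, -62.8] [-0.2, -0.3, 0.3] 5
1.03 [-1.9, 6.7, -70.0] [-0.2, -0.3, 0.3] 5
0.93 [-3.4, 10.9, -76.7] [-0.2, -0.3, 0.3] 5
0.83 [-5.2, 15.7, -82.9] [-0.2, -0.3, 0.3] 5
0.73 [-7.1, 21.1, -88.6] [-0.2, -0.3, 0.3] 5
0.63 [-9.3, 27.0, -93.7] [-0.2, -0.3, 0.3] 5
0.53 [-11.6, 33.3, -98.1] [-0.2, -0.3, 0.3] 5
```

{"name": "drive_tool", "arguments": {
  "plan": [
    [0.5,-2,-4,0,0,0,5],
    [1,-3,-8,0,0,0,5],
    [1.5,-4.5,-15,0,0,0,5],
    [2,-5.5,-23,0,0,0,5],
    [2,-5.5,-31,0,0,0,5],
    [1.5,-5,-39,0,0,0,5],
    [1,-3.5,-47,0,0,0,5],
    [0.5,-1,-55,0,0,0,5],
    [0,1,-59,0,0,0,5],
    [0,1,-59,0,0,0,5]
  ]
}}

```text
time: 31.65
position: [0.4179, 0.2052, 0.1344]
tool_rot: [-0.69, -0.153, -0.095, 0.701]
ft_force: [-0.9, -2.2, 6.2]
grip_width: 0.0127
```

```bash
python3 k2.py
```

```text
[0.41790698 0.20515042 0.13442304] [-0.92688794 -2.17548718  6.18830361] 0.012709238226620357
phi 1.1586991493899772 res mm [ 0.09177059 -0.67481517 -0.54747197]
1.06 [-1.3, 4.1, -6.7] [0.1, -0.3, 0.1] 5
0.96 [-2.7, 8.1, -13.5] [0.1, -0.3, 0.1] 5
0.86 [-4.4, 12.7, -19.8] [0.1, -0.3, 0.1] 5
0.76 [-6.3, 18.0, -25.7] [0.1, -0.3, 0.1] 5
0.66 [-8.4, 23.7, -30.9] [0.1, -0.3, 0.1] 5
0.56 [-10.6, 29.9, -35.5] [0.1, -0.3, 0.1] 5
0.46 [-13.0, 36.5, -39.5] [0.1, -0.3, 0.1] 5
0.36 [-15.6, 43.5, -42.7] [0.1, -0.3, 0.1] 5
0.26 [-18.2, 50.7, -45.1] [0.1, -0.3, 0.1] 5
0.16 [-20.9, 58.1, -46.8] [0.1, -0.3, 0.1] 5
0.14 [-21.5, 59.7, -47.1] [0.1, -0.3, 0.1] 5
```

{"name": "drive_tool", "arguments": {
  "plan": [
    [-0.5,2,-3,0,0,0,5],
    [-1,4,-7,0,0,0,5],
    [-2,6,-10,0,0,0,5],
    [-3,8,-14,0,0,0,5],
    [-3.5,10,-17,0,0,0,5],
    [-4.5,12.5,-20,0,0,0,5],
    [-5.5,15,-23,0,0,0,5],
    [-6.5,18,-26,0,0,0,5],
    [-8.5,23.5,-31,0,0,0,5],
    [-8.5,23.5,-31,0,0,0,5]
  ]
}}

```text
time: 32.65
position: [0.4209, 0.1743, 0.108]
tool_rot: [-0.69, -0.152, -0.094, 0.701]
ft_force: [5.3, -0.8, 0.7]
grip_width: 0.0128
```

```bash
python3 k2.py
```

```text
[0.42094784 0.17427844 0.10803039] [ 5.33059915 -0.77481606  0.72554505] 0.012767087866649169
phi 0.6486991493899881 res mm [-0.08096026  0.5792936   0.37803416]
0.55 [-2.2, 5.7, -4.9] [0.1, -0.4, 0.0] 5
0.45 [-4.6, 12.3, -8.8] [0.1, -0.4, 0.0] 5
0.35 [-7.1, 19.3, -11.9] [0.1, -0.4, 0.0] 5
0.25 [-9.7, 26.5, -14.3] [0.1, -0.4, 0.0] 5
0.15 [-12.5, 34.0, -15.9] [0.1, -0.4, 0.0] 5
0.14 [-12.8, 34.8, -16.0] [0.1, -0.4, 0.0] 5
```

{"name": "drive_tool", "arguments": {
  "plan": [
    [-1,3,-3,0,0,0,5],
    [-2,6,-5,0,0,0,5],
    [-3,9,-7,0,0,0,5],
    [-4.5,12,-9,0,0,0,5],
    [-6,16,-10.5,0,0,0,5],
    [-7,19,-12,0,0,0,5],
    [-8.5,23,-13.5,0,0,0,5],
    [-10,27,-14.5,0,0,0,5],
    [-11,30,-15,0,0,0,5],
    [-11,30,-15,0,0,0,5]
  ]
}}

```text
time: 33.65
position: [0.422, 0.1597, 0.0788]
tool_rot: [-0.691, -0.149, -0.091, 0.701]
ft_force: [3.8, -0.3, 2.4]
grip_width: 0.0122
```

```bash
python3 k2.py
```

```text
[0.42200067 0.15968032 0.07880901] [ 3.76440592 -0.33843661  2.36307232] 0.012192483424330656
phi 0.2386991493899968 res mm [-0.20495349  0.10488237 -0.1724477 ]
0.14 [-2.4, 7.4, -1.3] [0.1, -0.3, -0.5] 5
0.14 [-2.5, 7.5, -1.4] [0.1, -0.3, -0.5] 5
```

{"name": "drive_tool", "arguments": {
  "plan": [
    [-1,2,-0.5,0,0,0,5],
    [-1.5,4,-1,0,0,0,5],
    [-2,6,-1,0,0,0,5],
    [-2.5,8,-1.5,0,0,0,5],
    [-3,10,-1.5,0,0,0,5],
    [-3,10,-1.5,0,0,0,5]
  ]
}}

```text
time: 34.25
position: [0.4222, 0.158, 0.0721]
tool_rot: [-0.693, -0.146, -0.087, 0.7]
ft_force: [-3.6, -4.8, 0.0]
grip_width: 0.0126
```

```bash
python3 k2.py
```

```text
[0.42216662 0.15797643 0.07212286] [-3.55668474 -4.76336219  0.04272297] 0.012617863640744484
phi 0.14869914938999873 res mm [-0.09510416 -0.2886533  -0.50398339]
0.14 [-0.2, 1.2, 0.4] [0.3, -0.2, -1.1] 5
```

{"name": "drive_tool", "arguments": {
  "plan": [
    [0,2,1,0,0,0,5],
    [-0.5,4,1.5,0,0,0,5],
    [-0.5,4,1.5,0,0,0,5]
  ]
}}

```text
time: 34.55
position: [0.4221, 0.1573, 0.0692]
tool_rot: [-0.696, -0.144, -0.086, 0.698]
ft_force: [-5.9, -11.1, 0.2]
grip_width: 0.0123
```

```bash
python3 k2.py
python3 - <<'E'
from h import *
im=camera('side');p=cv2.imread('pics/side0.png')
d=(cv2.absdiff(im,p).sum(2)>60)[130:215,200:310]
print('diff in chest area',d.sum())
camera('side');print(mark_of('side','lid_handle')[:2],proj('side',lid(0)+[0,0,.019]),proj('side',lid(.05)+[0,0,.019]))
# best shift of handle patch
t=p[160:190,255:300];r=cv2.matchTemplate(im[150:200,245:310],t,cv2.TM_CCOEFF_NORMED);print(cv2.minMaxLoc(r))
E
```

```text
[0.42210735 0.15729101 0.06920818] [ -5.91604217 -11.08684416   0.1591363 ] 0.01227362775791293
phi 0.11869914938999937 res mm [-0.39534398  0.17917073 -0.88426103]
0.14 [0.9, -1.6, 1.1] [0.7, -0.2, -1.4] 5
diff in chest area 1393
[{'location': [281.1, 173.1], 'conf': 0.88}] [279.16587105 176.12339252] [279.09612136 172.58635509]
(-0.2850818634033203, 0.9775952696800232, (18, 19), (10, 8))
```

{"name": "drive_tool", "arguments": {
  "plan": [
    [0,2,-2,0,0,0,5],
    [-1,4,-3,0,0,0,5],
    [-1,5,-3,0,0,0,5],
    [-1,5,-3,0,0,0,5]
  ]
}}

```text
time: 35.1
position: [0.4222, 0.1568, 0.066]
tool_rot: [-0.695, -0.142, -0.083, 0.7]
ft_force: [-9.5, -6.1, 1.0]
grip_width: 0.0126
```

```bash
cat > m.py <<'E'
from h import *
o=get_obs();print(o['position'],o['ft_force'])
im=camera('side');p=cv2.imread('pics/side0.png')
t=cv2.resize(p[160:190,255:300],None,fx=4,fy=4,interpolation=cv2.INTER_CUBIC)
r=cv2.matchTemplate(cv2.resize(im[150:200,245:310],None,fx=4,fy=4,interpolation=cv2.INTER_CUBIC),t,cv2.TM_CCOEFF_NORMED);m=cv2.minMaxLoc(r);print(m[1],'shift px',np.array(m[3])/4-10)
E
python3 m.py
```

```text
[0.42224991 0.15675934 0.06603811] [-9.49521395 -6.06865219  0.99806592]
0.9993879795074463 shift px [0. 0.]
```

{"name": "drive_tool", "arguments": {
  "plan": [
    [-2,1.5,-2,0,0,0,5],
    [-3,3,-3,0,0,0,5],
    [-3,3,-3,0,0,0,5]
  ]
}}

```text
time: 35.45
position: [0.4224, 0.1566, 0.0649]
tool_rot: [-0.693, -0.142, -0.082, 0.702]
ft_force: [-9.5, 0.9, 3.2]
grip_width: 0.0124
```

```bash
python3 m.py
```

```text
[0.42243925 0.1566412  0.06494601] [-9.48463847  0.93649487  3.1644731 ]
0.999367356300354 shift px [0. 0.]
```

{"name": "drive_tool", "arguments": {
  "plan": [
    [-4,0,0,0,0,0,5],
    [-4,0,0,0,0,0,18],
    [-4,0,0,0,0,0,26],
    [-4,0,0,0,0,0,30]
  ]
}}

```text
time: 35.9
position: [0.4275, 0.1569, 0.0668]
tool_rot: [-0.692, -0.144, -0.086, 0.702]
ft_force: [-0.2, -0.2, 0.5]
grip_width: 0.0256
```

{"name": "drive_tool", "arguments": {
  "plan": [
    [0,-15,0,0,0,0,30],
    [0,-45,0,0,0,0,30],
    [0,-90,0,0,0,0,30],
    [0,-130,0,0,0,0,30],
    [0,-130,-50,0,0,0,30],
    [0,-130,-100,0,0,0,30],
    [0,-130,-140,0,0,0,30],
    [0,-130,-140,0,0,0,30]
  ]
}}

```text
time: 36.7
position: [0.4055, 0.0769, 0.1447]
tool_rot: [0.707, 0.135, 0.084, -0.689]
ft_force: [-0.5, 0.7, -0.0]
grip_width: 0.0341
```

```bash
python3 m.py
python3 - <<'E'
from h import *
a=camera('top');b=camera('side')
o=np.zeros((600,800,3),np.uint8)
o[:300,:400]=cv2.resize(a,(400,300));o[:300,400:]=cv2.resize(b,(400,300))
A=cv2.resize(a[110:270,130:300],None,fx=1.8,fy=1.8);D=cv2.resize(b[125:225,190:310],None,fx=3,fy=3)
o[300:300+A.shape[0],:A.shape[1]]=A;o[300:600,400:760]=D
cv2.imwrite('pics/final.png',o)
E
```

```text
[0.40553178 0.07689028 0.14470105] [-0.47596592  0.70203022 -0.03980629]
0.9993316531181335 shift px [0. 0.]
```

View pics/final.png

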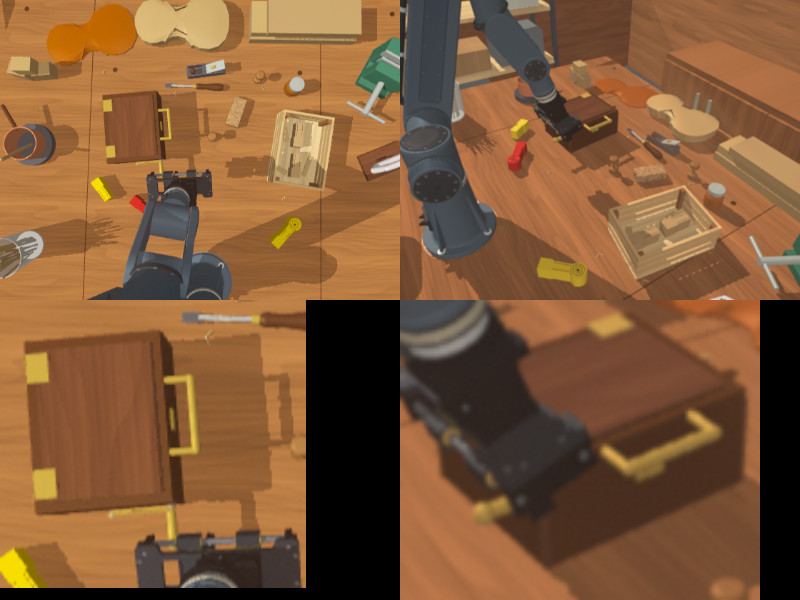

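Run:
```python
from h import *
o=get_obs();print(o['position'],o['ft_force'],o['grip_width'],o['q'])
rows([([.42,.02,.25],CY,0,30)])
```

```text
[0.40604878 0.07566456 0.14504534] [-1.42199738  0.34943725  0.20869783] 0.030703149115603286 [-0.09868613  0.33727753  2.25265759  0.05941733  0.23949376 -1.79145949]
[41.5, -94.7, -60.2] [2.3, -1.3, 17.8] 30
```

{"name": "drive_tool", "arguments": {
  "plan": [
    [10,-20,-15,0,0,4,30],
    [25,-50,-35,0,0,10,30],
    [42,-95,-60,2,-1,18,30],
    [42,-95,-60,2,-1,18,30],
    [42,-95,-60,2,-1,18,30],
    [42,-95,-60,2,-1,18,30]
  ]
}}

```text
time: 37.45
position: [0.4199, 0.0213, 0.2494]
tool_rot: [0.709, 0.028, -0.032, -0.704]
ft_force: [1.2, -0.7, -0.5]
grip_width: 0.0298
```

```bash
python3 m.py
python3 - <<'E'
from h import *
im=camera('side');p=cv2.imread('pics/side0.png')
for n,(x,y,w,h) in dict(knob=(208,175,40,30),handle=(258,160,45,28),gouge=(315,175,55,45),spool=(290,215,18,24),cork=(325,230,50,26),jar=(425,255,32,40)).items():
  t=p[y:y+h,x:x+w];m=cv2.minMaxLoc(cv2.matchTemplate(im[y-6:y+h+6,x-6:x+w+6],t,cv2.TM_CCOEFF_NORMED));print(n,round(m[1],3),np.array(m[3])-6)
E
```

```text
[0.41988387 0.02128004 0.2494426 ] [ 1.19679996 -0.68091137 -0.51358703]
0.976496160030365 shift px [0. 0.]
knob 0.999 [0 0]
handle 0.999 [0 0]
gouge 0.853 [0 0]
spool 0.832 [0 0]
cork 0.913 [0 0]
jar 1.0 [0 0]
```

All of these patches sit where they started; the lower gouge, spool and cork scores come from shadow changes and the heads having been moved away. Handing in.

```bash
python3 -c "
from rig import *
print(hand_in())"
```

```text
the job is handed in; nothing more can be done
None
```

The job is done and handed in at about 37.5 s of the 72 s allowed. The lid was raised until the stay locked. The sound head was set down flat in the front half of the chest, and both sawn-off rejects went into the scrap crate. I then broke the stay at its knob and lowered the lid by hand until it was shut.

**Last checks:**
- **Lid and knob:** compared with the first picture, the lid handle and the stay knob show no shift, with match scores of 0.999.
- **Heads:** before the lid was closed, the camera showed both sound heads flat and side by side in the chest. The final picture showed both rejects in the crate.
- **Bystanders:** jar, gouge, spool and cork block show no shift. The match scores for gouge, spool and cork block were lower (0.83 to 0.91). I put that down to changed shadows and the heads having been taken away. I did not compare the plane or the second spool separately; in the final picture they look undisturbed.

**What disagreed:**
- **Lid not quite shut at first:** by my model the knob was fully down, but the picture showed the lid still a few millimetres open. I pressed it on until the shift was zero.
- **Backing away from the knob:** the arm was near its reach limit and ended lower than I had ordered. The finger opening briefly read 34 mm instead of 30. The forces stayed near zero, and the lid and knob did not move.

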